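Clear the brass nuts from the fixture slot and weigh the set

TASK

Brass nuts have dropped into the T-slot of the fixture plate: push the scraper along the slot to drive all three out of its open end into the scoop standing below, and leave the scraper in the slot. Then tip the whole scoopful, all seven nuts, into the pan of the hanging scale so that their weight alone brings it down onto its stop, and set the empty scoop back on the bench, upright and clear of the scale. Keep the robot off the scale, and leave the spray can, the solder reel and the loudspeaker where they are.

Things in the scene. Friction and masses are not known exactly. Their poses are not given: they have to be found in the camera images.
- plate: Fixed aluminium T-slotted fixture plate, 110 x 200 mm (own y, along its slots), on two dark feet; top 63 mm, underside 34 mm above the bench. Origin on the bench under its middle, z up. Two T-slots, at x = -25 mm (nuts and scraper) and x = +30 mm, open at the end y = -100 mm, capped at +y. At the open end it overhangs its foot by 40 mm.
- slot_end (a point): Middle of the floor of the working slot (x = -25 mm) at its open end, 42 mm above the bench; axes as the plate's, so the slot runs from here towards +y. T profile: 14 mm wide opening through 8 mm thick lips, below it a chamber 23 mm wide and 13 mm high.
- clamps (a point): Point on the plate's top in the middle of its second slot, 55 mm (+x) beside the working slot. Two fixed board clamps with black knobs 28 mm across stand in that slot, 50 mm to +y and 58 mm to -y of here, tops 97 mm above the bench.
- scraper: Slot scraper, captive in the working slot, near its capped end at first; slides freely, 2.5 mm play each side, cannot be lifted out. Steel shoe 18 x 30 (own y, along the slot) x 10 mm; its pushing face is 15 mm from the origin towards -y. Origin: middle of the shoe's underside, on the slot floor. It must reach the slot's end to push the last nut off.
- scraper_grip (a point): On the scraper's upright orange handle, 56 mm above the scraper's origin: where to grip. The handle is 20 mm across the slot and 24 mm along it (own y), from 28 to 78 mm above the scraper's origin.
- scoop: Open aluminium parts scoop, 0.10 to 0.16 kg, level on the bench below the open slot end. Origin: middle of the bowl's underside; x points from handle to mouth, z up. Its +y side wall is tucked 11 to 26 mm under the plate's overhang with 6 mm of room above: draw it out to its -y side before lifting it.
- scoop_grip (a point): Middle of the blue handle, at x = -120, y = 0, z = +45 mm of the scoop (axes as the scoop's): where to grip, fingers on its two sides. The handle is straight, along x from -152 to -52 mm of the scoop, 14 mm wide (y), 16 mm high.
- scoop_mouth (a point): Floor edge in the middle of the scoop's open mouth (no lip), x = +48, z = +6.5 mm of the scoop. Floor 2.5 mm thick, flat from the back wall (x = -50 mm) to x = 12 mm, then rising 4 mm to here; bowl 84 mm wide outside, narrowing from x = 12 mm to 64 mm at the mouth; walls 2 mm thick, 28 mm high (26 at the mouth).
- scale: Fixed stand of the hanging scale: grey base 225 x 150 x 12 mm reaching from x = -60 to +165 mm, steel column 22 mm thick and 318 mm tall at x = +140 mm. Origin on the bench under the pan's centre; own x points from the pan to the column, z up; the open side for tipping is -x.
- balance (a point): Foot of the white tubular spring balance over the pan's centre, 198 mm above the bench. The tube is 25 mm thick and rises 84 mm to a dark overarm 20 mm wide, 290 to 308 mm above the bench, which runs from 18 mm in front (-x) of the tube's axis back to the column. Axes as the scale's.
- pan_center (a point): Centre of the inner floor of the round steel pan, 68 mm above the bench when empty; axes as the scale's. Floor 138 mm across, wall flaring to a rim 180 mm across, 99 mm above the bench. A wire bail carries it: wires rise from the rim at y = +-89 mm, 77 mm up from here at y = +-93 mm, then slope in to meet 109 mm above here.
- pan (a joint): How far the spring-hung pan has sunk, m: 0 empty, 0.020 resting on the steel stop on the base. It sinks about 3.1 mm per nut; only the weight of all seven nuts brings it to rest on the stop.
- can: Bystander: spray can 52 mm across, 150 mm tall, white and green with a red nozzle. Origin: centre of its underside.
- reel: Bystander: solder reel standing on its flange, 62 mm across, 50 mm tall. Origin: centre of its underside.
- speaker: Bystander: round loudspeaker lying cone up, 79 mm across, 34 mm tall. Origin: centre of its underside.
- nut0: Brass hex nut, 17 mm across flats, 9 mm high, 13 g. Origin: centre of its underside as it lay at the start. Starts lying in the scoop.
- nut1: Brass hex nut, 17 mm across flats, 9 mm high, 13 g. Origin: centre of its underside as it lay at the start. Starts lying in the scoop.
- nut2: Brass hex nut, 17 mm across flats, 9 mm high, 13 g. Origin: centre of its underside as it lay at the start. Starts lying in the scoop.
- nut3: Brass hex nut, 17 mm across flats, 9 mm high, 13 g. Origin: centre of its underside as it lay at the start. Starts lying in the scoop.
- nut4: Brass hex nut, 17 mm across flats, 9 mm high, 13 g. Origin: centre of its underside as it lay at the start. Starts lodged in the working T-slot, between the scraper and the open end.
- nut5: Brass hex nut, 17 mm across flats, 9 mm high, 13 g. Origin: centre of its underside as it lay at the start. Starts lodged in the working T-slot, between the scraper and the open end.
- nut6: Brass hex nut, 17 mm across flats, 9 mm high, 13 g. Origin: centre of its underside as it lay at the start. Starts lodged in the working T-slot, between the scraper and the open end.
Not all that is in view belongs to the job. What is shaped like the scoop but turquoise is not meant.

How it is judged:
By the outcome, as a careful person would: the job done as asked, in the order asked, and still so for the second after the job is handed in, with the robot touching nothing.
It also fails if it takes over 59 s, if anything falls off the work surface, if the arm or the gripper's body presses on something with over 40 N, if the wrist force passes 120 N, or if a joint passes its speed limit or range.

ROBOT

A 6-joint arm with a two-finger parallel gripper is mounted at the origin on the work surface. World frame = base frame: x ahead of the robot, y to its left, z up, the work surface at z = 0. Lengths are in mm, angles in rad, forces in N, time in s.
With the tool pointing down it reaches from about 350 to 775 mm from the base axis. Payload 7.3 kg.
Tool frame: the origin (TCP) lies at the centre of the arm's flange, where the gripper is bolted on; the fingertips stand 178 mm ahead of it and the grasp point (between the pads) lies 159 mm ahead of it; z points along the fingers, y is the direction in which the jaws open and shut (so a half turn about z gives the same grasp; the last joint's range is limited). The gripper opens to 92 mm and grips with 3 to 60 N. Pads are 19 mm wide; open, the fingers measure 130 mm over their backs; the gripper's body (75 mm by 190 mm) begins 47 mm behind the grasp point.
Start: joints at [-1.275, 0.342, 1.524, -0, 1.275, -0.146], TCP at [224.492, -474.585, 404.741] pointing down, gripper open.
Joint ranges: [-2.53, 2.53], [-0.77, 2.02], [0.04, 2.7], [-1, 4.14], [0.28, 2.66], [-3.11, 3.11]. Speed limits (rad/s): [2.57, 2.57, 3.14, 3.14, 3.14, 3.14].

INTERFACE

Orientations are given as [roll, pitch, yaw] about the fixed x, y, z axes, in that order (R = Rz(yaw) Ry(pitch) Rx(roll)).
In Python, from plant import status, viewer, ticket gives the robot as it stands.
- The arm moves only by the tool play_rows, never from a script. Its argument "commands" is a list of rows, each an object with "offset": the shift along the tool's x, y, z in m, a list of three; "twist": the turn about the tool's z in degrees. A call has 1 to 5 rows; each row shifts and turns the commanded pose from where the row before left it, along the tool's axes as they then stand; what a row does not reach is not made up. A row lasts 1/10 s, in which the tool goes at most 50 mm and 8.59 degrees, less where a joint would pass 70% of its speed; a pose out of reach is approached as far as the arm can. A call with a gripper value outside its range is refused whole. "jaw" is the closure in counts, from 0 (fully open) to 255 (shut), set as the call begins (left out, the last holds). The fingers move at their own pace and stop on an object; the grip force is fixed at half the most. Time passes only in rows, so rows that do not move let the fingers close. It gives the time, the measured TCP pose, the force and the opening at its end, in the units of the state.
- status.get_obs(): the state, without advancing time (a new reading comes with each control period).
- viewer.capture(name): name is "scene" or "top"; returns the picture (420x560x3 uint8, red, green, blue); there is no depth.
- viewer.camera_params(name): a dict with "fov_y" (degrees; the focal length in pixels is half the picture's height over the tangent of half this angle, whatever the lens; pixels are square), "cx", "cy" (the principal point, pixels), "D" ([k1, k2, p1, p2, k3] as OpenCV has them; the pictures are not rectified), "rvec" (rotation vector, rad) and "tvec" (3), from world to camera coordinates, as OpenCV has them. Camera axes: x right, y down, z forward; pixel columns grow to the right and rows downward; lengths in mm; the calibration is good to about 2 mm. A picture is of the moment at which its call begins. camera_params takes no time and is no camera call.
- ticket.close_job(): hands the job in, once; it reports no verdict.
The state is a dict: "time": time; "joint_positions": joint angles; "dq": joint speeds; "tau": joint torques, N m; "tool_pos": TCP position; "tcp_rot": TCP orientation; "contact_force": force on the tool from outside, world axes, zero at the start; "moment": the same for the moment, N m; "grip_width": finger opening in mm.
Only numpy, scipy, OpenCV 4.12 (cv2) and the standard library are available. Lean on these libraries where they do the work, as an engineer would, in place of code of your own. Each camera call takes 0.05 s, during which the arm holds its last target.

## Working session

There is one attempt and no reset: what is moved stays moved. The work goes in short steps, Python scripts to look and compute and a tool call to move; the robot and the scene stay as the last step left them, time stands still between calls to the robot, and variables do not carry over. Pictures are saved under pics/ and viewed, and the job is handed in when it is done.

Besides the shell and the picture viewer there is one more tool, called after "Emit:" by a JSON object that holds its "api" and its "payload", one argument or row to a line. play_rows: Moves the arm, as the interface text tells. Its arguments: {"type":"object","properties":{"commands":{"type":"array"},"jaw":{"type":"number"}},"required":["commands"]}

```bash
ls; mkdir -p pics; python3 - <<'E'
from plant import status, viewer
import cv2
print(status.get_obs())
for n in("scene","top"):
    print(n,viewer.camera_params(n))
    cv2.imwrite(f"pics/{n}0.png",viewer.capture(n)[:,:,::-1])
E
```

```text
pics
{'time': 0.0, 'joint_positions': array([-1.27499884e+00,  3.42710103e-01,  1.52505142e+00, -9.25335865e-06,
        1.27537318e+00, -1.46007921e-01]), 'dq': array([ 0.00055967, -0.00030466, -0.00078499, -0.00088269,  0.00156579,
        0.0005715 ]), 'tau': array([ 6.16506495e-04, -4.31245852e+01, -2.44224644e+01,  7.17214379e-02,
        5.58446324e-02, -1.31451679e-04]), 'tool_pos': array([ 224.44811704, -474.44337893,  404.03928643]), 'tcp_rot': array([-3.14006572e+00, -2.15599261e-04,  4.41807943e-01]), 'contact_force': array([ 0.29851375, -0.35847698, -0.41993188]), 'moment': array([ 0.03456333, -0.0242894 ,  0.01637347]), 'grip_width': 91.7468530254879}
scene {'fov_y': 55.01292898543531, 'cx': 275.5749729272484, 'cy': 209.79906559297132, 'D': array([-0.04395127,  0.        ,  0.        ,  0.        ,  0.        ]), 'rvec': array([ 1.32138405,  2.01622475, -1.07430056]), 'tvec': array([ 148.20694503, -160.27911334, 1424.74581567])}
top {'fov_y': 43.52818333716273, 'cx': 274.35175588875603, 'cy': 212.6325541004308, 'D': array([-0.19997333,  0.        ,  0.        ,  0.        ,  0.        ]), 'rvec': array([ 2.16636381, -2.18286991,  0.11669211]), 'tvec': array([  69.18344417,  543.75100942, 1631.70955206])}
```

View pics/scene0.png

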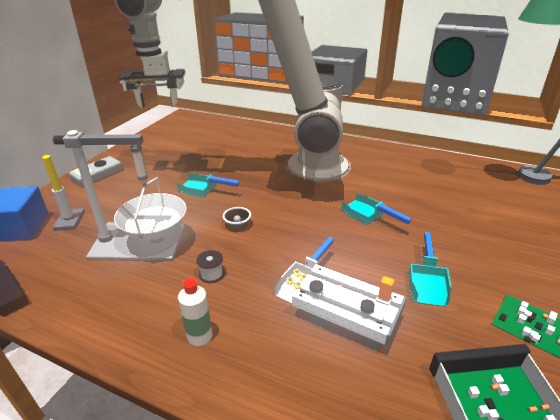

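View pics/top0.png

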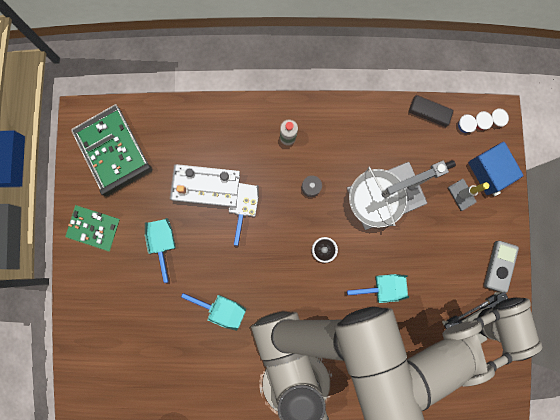

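```bash
cat > h.py <<'E'
import numpy as np, cv2
from plant import status, viewer
def cam(n):
    p=viewer.camera_params(n); f=210/np.tan(np.radians(p['fov_y']/2))
    K=np.array([[f,0,p['cx']],[0,f,p['cy']],[0,0,1.]]); R=cv2.Rodrigues(p['rvec'])[0]
    return K,np.array(p['D']),R,np.array(p['tvec']).reshape(3)
def ray(n,uv):
    K,D,R,t=cam(n); q=cv2.undistortPoints(np.array(uv,float).reshape(-1,1,2),K,D).reshape(-1,2)
    d=np.c_[q,np.ones(len(q))]@R; return -R.T@t,d
def onz(n,uv,z):
    c,d=ray(n,uv); s=(z-c[2])/d[:,2]; return c+d*s[:,None]
def tri(uv1,uv2,n1='scene',n2='top'):
    c1,d1=ray(n1,uv1);c2,d2=ray(n2,uv2);a=d1[0]/np.linalg.norm(d1[0]);b=d2[0]/np.linalg.norm(d2[0])
    s=np.linalg.lstsq(np.c_[a,-b],c2-c1,rcond=None)[0];p,q=c1+a*s[0],c2+b*s[1]
    return (p+q)/2,np.linalg.norm(p-q)
def proj(n,P):
    K,D,R,t=cam(n); return cv2.projectPoints(np.array(P,float).reshape(-1,3),cv2.Rodrigues(R)[0],t,K,D)[0].reshape(-1,2)
def crop(img,x,y,w,h,k,fn):
    c=cv2.resize(img[y:y+h,x:x+w],None,fx=k,fy=k,interpolation=cv2.INTER_CUBIC)
    cv2.imwrite(fn,c)
E
python3 - <<'E'
from h import *
t=cv2.imread('pics/top0.png');s=cv2.imread('pics/scene0.png')
crop(t,160,150,110,100,7,'pics/c1.png');crop(s,265,225,150,120,5,'pics/c2.png')
crop(t,335,145,130,95,6,'pics/c3.png');crop(s,50,120,150,145,4,'pics/c4.png')
E
```

```text
(no output)
```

View pics/c1.png

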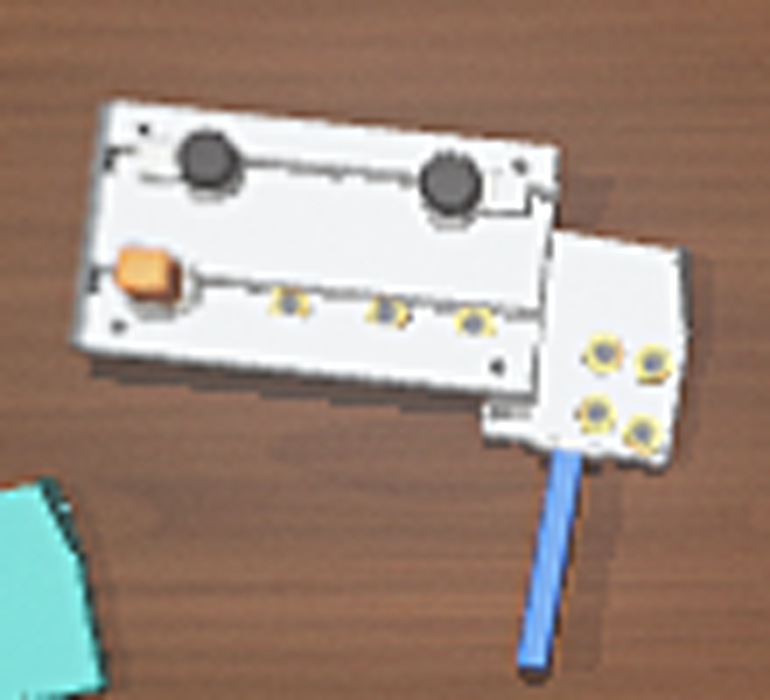

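View pics/c2.png

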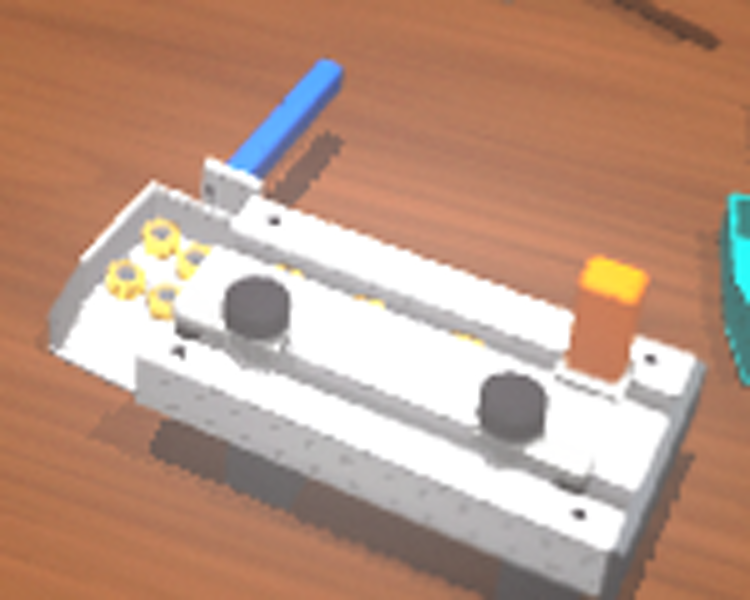

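View pics/c3.png

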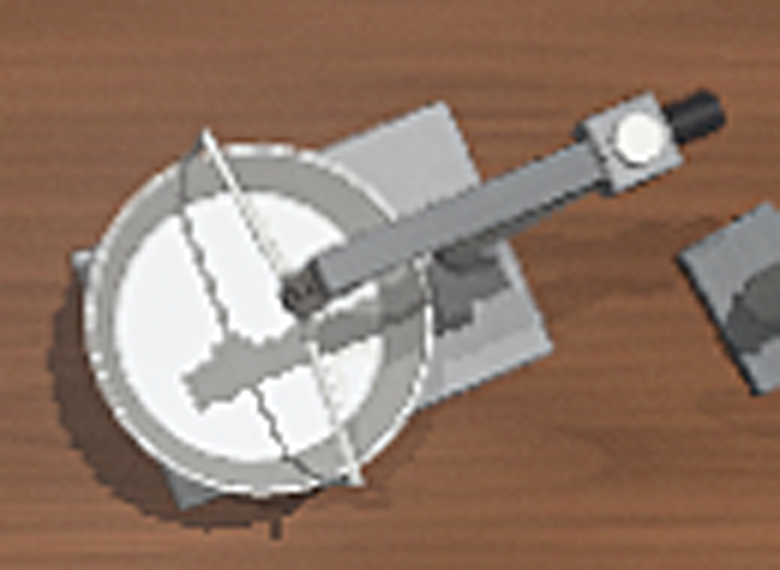

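View pics/c4.png

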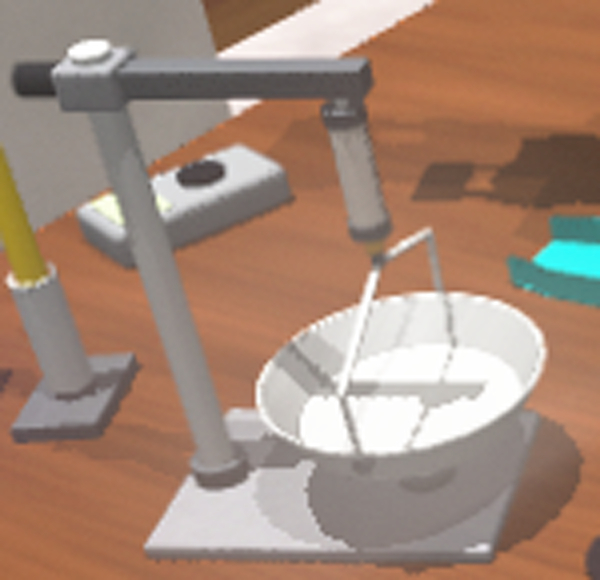

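```bash
python3 - <<'E'
from h import *
np.set_printoptions(precision=1,suppress=True)
c1=lambda *p:[(160+x/7-.43,150+y/7-.43) for x,y in p]
c3=lambda *p:[(335+x/6-.42,145+y/6-.42) for x,y in p]
print('plate top corners',onz('top',c1((110,103),(557,150),(535,398),(78,348)),63))
print('knobs',onz('top',c1((210,160),(450,184)),97))
print('orange top',onz('top',c1((142,270)),120))
print('nuts slot',onz('top',c1((290,302),(387,313),(473,322)),51), 'nuts scoop',onz('top',c1((603,352),(652,362),(595,412),(643,432)),12))
print('scoop rim corners',onz('top',c1((553,235),(685,255),(665,465),(485,435)),28))
t=cv2.imread('pics/top0.png');hsv=cv2.cvtColor(t,cv2.COLOR_BGR2HSV)
m=cv2.inRange(hsv,(100,120,80),(125,255,255)); 
n,l,st,ce=cv2.connectedComponentsWithStats(m)
for i in range(1,n):
    if st[i,4]>40:
        print(st[i],ce[i])
i=l[225,238]; ys,xs=np.nonzero(l==l[int(230),int(238)])
P=onz('top',np.c_[xs,ys],53); mu=P.mean(0); U,S,V=np.linalg.svd(P-mu); pr=(P-mu)@V[0]; print('handle',mu,V[0],pr.min(),pr.max(),len(xs))
print('pan rim pts',onz('top',c3((85,320),(432,320),(265,143),(265,497)),99))
print('bail top attach',onz('top',c3((207,137),(353,478)),140))
print('overarm ends',onz('top',c3((318,275),(590,150)),308),'column top',onz('top',c3((638,137)),318))
print('base corners',onz('top',c3((440,103),(552,348),(185,508),(75,258)),12))
E
```

```text
plate top corners [[695.2 374.8  63. ]
 [671.7 173.9  63. ]
 [560.8 183.7  63. ]
 [584.7 387.5  63. ]]
knobs [[662.7 323.9  97. ]
 [650.9 218.6  97. ]]
orange top [[611.  349.2 120. ]]
nuts slot [[606.1 294.2  51. ]
 [600.8 250.6  51. ]
 [596.4 212.1  51. ]] nuts scoop [[587.3 155.9  12. ]
 [582.6 133.6  12. ]
 [559.8 159.6  12. ]
 [550.5 137.8  12. ]]
scoop rim corners [[638.9 177.8  28. ]
 [629.3 118.   28. ]
 [533.9 127.4  28. ]
 [548.1 208.5  28. ]]
[   0  131   25   56 1042] [  9.9 157.9]
[ 478  142   45   49 1231] [500.2 166. ]
[234 215   9  31 105] [237.7 230.7]
[158 251  10  32 136] [162.7 266.8]
[347 288  32   7 148] [362.4 291. ]
[181 293  30  16 139] [195.7 300.8]Traceback (most recent call last):
  File "<stdin>", line 17, in <module>
    u, s, vh = gufunc(a, signature=signature)
               ~~~~~~^^^^^^^^^^^^^^^^^^^^^^^^
numpy._core._exceptions._ArrayMemoryError: Unable to allocate 402. GiB for an array with shape (232388, 232388) and data type float64
```

```bash
python3 - <<'E'
from h import *
np.set_printoptions(precision=2,suppress=True)
c3=lambda *p:[(335+x/6-.42,145+y/6-.42) for x,y in p]
t=cv2.imread('pics/top0.png');hsv=cv2.cvtColor(t,cv2.COLOR_BGR2HSV)
m=cv2.inRange(hsv,(100,120,80),(125,255,255)); 
m[:210]=0;m[250:]=0;m[:,:228]=0;m[:,250:]=0
ys,xs=np.nonzero(m)
P=onz('top',np.c_[xs,ys],52); mu=P.mean(0); V=np.linalg.svd(P-mu,full_matrices=False)[2]; pr=(P-mu)@V[0]; print('handle',mu,V[0],pr.min(),pr.max(),len(xs))
print('pan rim pts',onz('top',c3((85,320),(432,320),(265,143),(265,497)),99))
print('bail top attach',onz('top',c3((207,137),(353,478)),140))
print('overarm ends',onz('top',c3((318,275),(590,150)),308),'column top',onz('top',c3((638,137)),318))
print('base corners',onz('top',c3((440,103),(552,348),(185,508),(75,258)),12))
print('reel',onz('top',[(312,185)],50),'speaker',onz('top',[(325,250)],34),'can',onz('top',[(289,127)],150))
# orange in scene & top
s=cv2.imread('pics/scene0.png')
for n,im in(('top',t),('scene',s)):
    h=cv2.cvtColor(im,cv2.COLOR_BGR2HSV);m=cv2.inRange(h,(8,150,200),(25,255,255))
    n_,l,st,ce=cv2.connectedComponentsWithStats(m)
    for i in range(1,n_):
        if st[i,4]>15: print(n,st[i],ce[i])
E
```

```text
handle [486.4  179.15  52.  ] [-0.99  0.17 -0.  ] -50.25263953111823 44.56115181337761 105
pan rim pts [[ 580.41 -160.77   99.  ]
 [ 579.57 -340.56   99.  ]
 [ 671.38 -256.33   99.  ]
 [ 489.72 -250.86   99.  ]]
bail top attach [[ 666.86 -218.3   140.  ]
 [ 495.86 -286.86  140.  ]]
overarm ends [[ 573.52 -233.8   308.  ]
 [ 630.03 -361.3   308.  ]] column top [[ 634.22 -380.82  318.  ]]
base corners [[ 709.71 -372.96   12.  ]
 [ 574.99 -430.25   12.  ]
 [ 490.27 -225.61   12.  ]
 [ 624.93 -169.42   12.  ]]
reel [[628.04 -53.32  50.  ]] speaker [[424.93 -92.38  34.  ]] can [[788.35  20.4  150.  ]]
scene [204  76  85  13 227] [250.67  81.8 ]
scene [351  93  24   6  77] [363.09  95.58]
scene [382  97  40   8 156] [402.1  100.36]
scene [490 111  61  12 264] [518.97 116.26]
scene [381 276  14  10  98] [387.24 280.65]
```

Candidates for the scoop: the aluminium one at top (246,200) with brass nuts in it, and turquoise look-alikes at (160,236), (227,312) and (392,288). I'm choosing the aluminium one under the plate's open end, as the crop confirms. The scraper is the orange handle at (180,188); clamp knobs at (190,173) and (224,176) aren't it. The pan is at (379,198).

Emit:
{"api": "play_rows", "payload": {
  "commands": [
    {"offset": [0, 0, 0], "twist": 8},
    {"offset": [0, 0, 0], "twist": 8},
    {"offset": [0, 0, 0], "twist": 8},
    {"offset": [0, 0, 0], "twist": 8},
    {"offset": [0, 0, 0], "twist": 0}
  ],
  "jaw": 0
}}

```text
time: 0.6
tool_pos: [224.5, -474.5, 404.4]
tcp_rot: [-3.141, 0.0, -0.118]
contact_force: [-0.6, -0.4, -0.3]
grip_width: 91.6
```

Emit:
{"api": "play_rows", "payload": {
  "commands": [
    {"offset": [0.015, -0.045, 0], "twist": 0},
    {"offset": [0.015, -0.045, 0], "twist": 0},
    {"offset": [0.015, -0.045, 0], "twist": 0},
    {"offset": [0.015, -0.045, 0], "twist": 0},
    {"offset": [0.015, -0.045, 0], "twist": 0}
  ]
}}

```text
time: 1.1
tool_pos: [325.5, -258.1, 404.7]
tcp_rot: [3.142, -0.0, -0.113]
contact_force: [1.6, 0.1, 0.5]
grip_width: 91.7
```

Emit:
{"api": "play_rows", "payload": {
  "commands": [
    {"offset": [0.015, -0.045, 0], "twist": 0},
    {"offset": [0.015, -0.045, 0], "twist": 0},
    {"offset": [0.015, -0.045, 0], "twist": 0},
    {"offset": [0.015, -0.045, 0], "twist": 0},
    {"offset": [0.015, -0.045, 0], "twist": 0}
  ]
}}

```text
time: 1.6
tool_pos: [426.2, -43.1, 404.8]
tcp_rot: [3.141, -0.0, -0.112]
contact_force: [0.6, -0.5, 0.1]
grip_width: 91.9
```

Emit:
{"api": "play_rows", "payload": {
  "commands": [
    {"offset": [0.015, -0.045, 0], "twist": 0},
    {"offset": [0.015, -0.045, 0], "twist": 0},
    {"offset": [0.015, -0.045, 0], "twist": 0},
    {"offset": [0.015, -0.045, 0], "twist": 0},
    {"offset": [0, 0, 0], "twist": 0}
  ]
}}

```text
time: 2.1
tool_pos: [507.6, 131.0, 404.0]
tcp_rot: [-3.14, -0.0, -0.107]
contact_force: [0.4, -0.5, -0.0]
grip_width: 92.1
```

```bash
cat > d.py <<'E'
import sys,numpy as np
from plant import status
def delta(target=None,yaw=None):
    o=status.get_obs();p=np.array(o['tool_pos']);from_=o['tcp_rot']
    from scipy.spatial.transform import Rotation as Ro
    R=Ro.from_euler('xyz',from_).as_matrix()
    np.set_printoptions(precision=4,suppress=True)
    print('t',o['time'],'pos',p.round(1),'rpy',np.degrees(from_).round(2),'F',np.round(o['contact_force'],1),'M',np.round(o['moment'],2),'w',round(o['grip_width'],1),'q',np.round(o['joint_positions'],3))
    if target is not None: print('tool delta mm',(R.T@(np.array(target,float)-p)).round(1))
    if yaw is not None: print('twist',round(-(yaw-np.degrees(from_[2])),2))
if __name__=='__main__':
    a=[float(x) for x in sys.argv[1:]]
    delta(a[:3] if len(a)>=3 else None,a[3] if len(a)>3 else None)
E
python3 d.py 611 349.2 257 -6.65
```

```text
t 2.1 pos [507.6 131.  404. ] rpy [-179.91   -0.01   -6.15] F [ 0.4 -0.5 -0. ] M [ 0.03  0.01 -0.02] w 92.1 q [0.106 0.341 1.528 0.002 1.272 1.784]
tool delta mm [  79.4 -227.8  147.4]
twist 0.5
```

Emit:
{"api": "play_rows", "payload": {
  "commands": [
    {"offset": [0.016, -0.045, 0], "twist": 0.5},
    {"offset": [0.016, -0.045, 0], "twist": 0},
    {"offset": [0.016, -0.045, 0], "twist": 0},
    {"offset": [0.016, -0.045, 0.01], "twist": 0},
    {"offset": [0.016, -0.046, 0.01], "twist": 0}
  ]
}}

```text
time: 2.6
tool_pos: [614.4, 342.1, 384.6]
tcp_rot: [3.141, -0.0, -0.122]
contact_force: [1.1, -0.6, 1.0]
grip_width: 91.8
```

Emit:
{"api": "play_rows", "payload": {
  "commands": [
    {"offset": [0, 0, 0.03], "twist": 0},
    {"offset": [0, 0, 0.02], "twist": 0},
    {"offset": [0, 0, 0], "twist": 0}
  ]
}}

```text
time: 2.9
tool_pos: [613.2, 340.6, 330.1]
tcp_rot: [3.137, 0.007, -0.122]
contact_force: [-0.1, 0.2, -0.9]
grip_width: 91.8
```

```bash
python3 d.py 611 349.2 257 -6.65;python3 - <<'E'
from h import *
t=viewer.capture('top')[:,:,::-1].copy();s=viewer.capture('scene')[:,:,::-1].copy()
crop(s,265,170,170,150,4,'pics/c5.png')
E
```

```text
t 2.9 pos [613.2 340.6 330.1] rpy [179.74   0.42  -7.01] F [-0.1  0.2 -0.9] M [ 0.07  0.09 -0.06] w 91.8 q [ 0.398  0.732  1.061 -0.     1.357  2.091]
tool delta mm [-2.7 -8.6 73.1]
twist -0.36
```

View pics/c5.png

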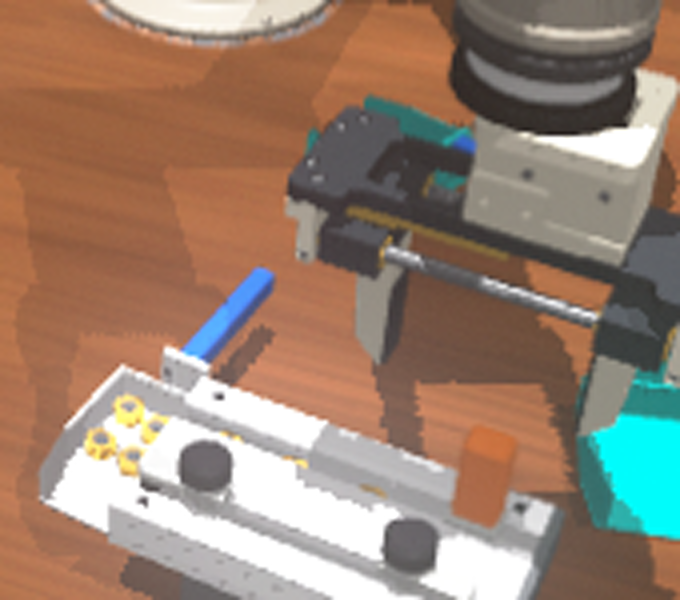

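Crop c5: jaws lie along the slot, above the orange handle (485,470); knobs (205,465) and (410,545) are clear. Descending.

Emit:
{"api": "play_rows", "payload": {
  "commands": [
    {"offset": [-0.003, -0.009, 0.02], "twist": -0.4},
    {"offset": [0, 0, 0.03], "twist": 0},
    {"offset": [0, 0, 0.023], "twist": 0},
    {"offset": [0, 0, 0], "twist": 0}
  ]
}}

```text
time: 3.4
tool_pos: [611.5, 349.6, 260.1]
tcp_rot: [3.139, 0.003, -0.118]
contact_force: [0.1, -0.1, -0.3]
grip_width: 91.6
```

```bash
python3 d.py 611 349.2 257 -6.65
```

```text
t 3.4 pos [611.5 349.6 260.1] rpy [179.88   0.2   -6.76] F [ 0.1 -0.1 -0.3] M [0.05 0.03 0.01] w 91.6 q [ 0.411  0.796  1.134 -0.     1.216  2.1  ]
tool delta mm [-0.4  0.4  3.1]
twist -0.11
```

Emit:
{"api": "play_rows", "payload": {
  "commands": [
    {"offset": [0, 0, 0.002], "twist": 0},
    {"offset": [0, 0, 0], "twist": 0},
    {"offset": [0, 0, 0], "twist": 0},
    {"offset": [0, 0, 0], "twist": 0},
    {"offset": [0, 0, 0], "twist": 0}
  ],
  "jaw": 255
}}

```text
time: 3.9
tool_pos: [612.0, 350.4, 260.4]
tcp_rot: [-3.141, -0.001, -0.118]
contact_force: [-0.1, 1.1, -0.2]
grip_width: 56.0
```

```bash
python3 d.py 611 349.2 257 -6.65
```

```text
t 3.9 pos [612.  350.4 260.4] rpy [-179.97   -0.06   -6.78] F [-0.1  1.1 -0.2] M [0.02 0.   0.01] w 56.0 q [ 0.411  0.796  1.133 -0.     1.212  2.101]
tool delta mm [-0.8  1.3  3.4]
twist -0.13
```

Emit:
{"api": "play_rows", "payload": {
  "commands": [
    {"offset": [0, 0, 0], "twist": 0},
    {"offset": [0, 0, 0], "twist": 0},
    {"offset": [0, 0, 0], "twist": 0},
    {"offset": [0, 0, 0], "twist": 0},
    {"offset": [0, 0, 0], "twist": 0}
  ]
}}

```text
time: 4.4
tool_pos: [611.9, 350.3, 259.6]
tcp_rot: [3.141, 0.0, -0.118]
contact_force: [-0.8, -0.4, -0.0]
grip_width: 24.0
```

```bash
python3 d.py 611 349.2 257 -6.65
```

```text
t 4.4 pos [611.9 350.3 259.6] rpy [179.98   0.    -6.79] F [-0.8 -0.4 -0. ] M [-0.06  0.05 -0.02] w 24.0 q [ 0.411  0.797  1.134 -0.     1.212  2.101]
tool delta mm [-0.7  1.2  2.6]
twist -0.14
```

Emit:
{"api": "play_rows", "payload": {
  "commands": [
    {"offset": [0, 0.01, 0], "twist": 0},
    {"offset": [0, 0.01, 0], "twist": 0},
    {"offset": [0, 0.01, 0], "twist": 0},
    {"offset": [0, 0.01, 0], "twist": 0},
    {"offset": [0, 0.01, 0], "twist": 0}
  ]
}}

```text
time: 4.9
tool_pos: [605.8, 299.5, 259.6]
tcp_rot: [3.141, 0.0, -0.119]
contact_force: [0.6, 0.7, -0.1]
grip_width: 23.9
```

Emit:
{"api": "play_rows", "payload": {
  "commands": [
    {"offset": [0, 0.01, 0], "twist": 0},
    {"offset": [0, 0.01, 0], "twist": 0},
    {"offset": [0, 0.01, 0], "twist": 0},
    {"offset": [0, 0.01, 0], "twist": 0},
    {"offset": [0, 0.01, 0], "twist": 0}
  ]
}}

```text
time: 5.4
tool_pos: [599.9, 250.2, 259.6]
tcp_rot: [3.141, 0.0, -0.118]
contact_force: [-0.9, 0.3, -1.0]
grip_width: 23.9
```

```bash
python3 d.py 592.1 195.7 259;python3 - <<'E'
from h import *
s=viewer.capture('scene')[:,:,::-1].copy()
crop(s,265,170,170,150,4,'pics/c6.png')
E
```

```text
t 5.4 pos [599.9 250.2 259.6] rpy [179.99   0.01  -6.79] F [-0.9  0.3 -1. ] M [ 0.12  0.06 -0.  ] w 23.9 q [ 0.277  0.7    1.331 -0.     1.111  1.967]
tool delta mm [-1.3 55.1  0.6]
```

View pics/c6.png

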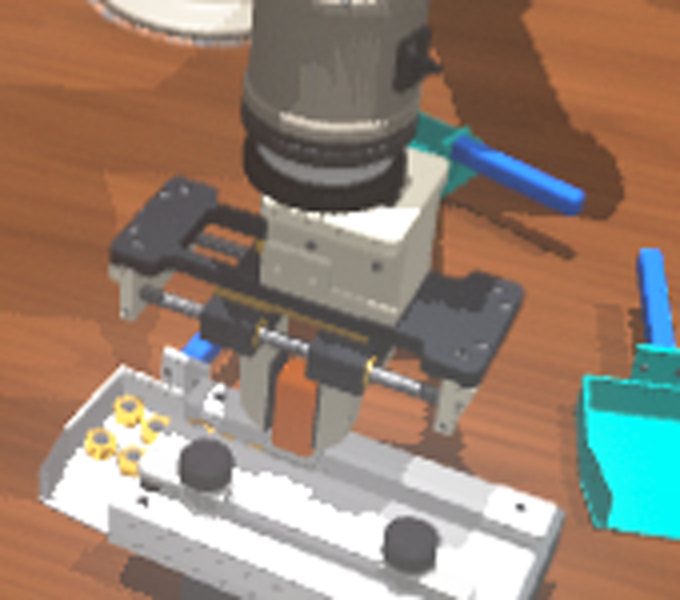

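Emit:
{"api": "play_rows", "payload": {
  "commands": [
    {"offset": [0, 0.007, 0], "twist": 0},
    {"offset": [0, 0.007, 0], "twist": 0},
    {"offset": [0, 0.007, 0], "twist": 0},
    {"offset": [0, 0.007, 0], "twist": 0},
    {"offset": [0, 0.007, 0], "twist": 0}
  ]
}}

```text
time: 5.95
tool_pos: [595.8, 215.8, 259.6]
tcp_rot: [3.141, 0.0, -0.118]
contact_force: [0.4, 0.4, -1.8]
grip_width: 23.6
```

Emit:
{"api": "play_rows", "payload": {
  "commands": [
    {"offset": [0, 0.005, 0], "twist": 0},
    {"offset": [0, 0.005, 0], "twist": 0},
    {"offset": [0, 0.005, 0], "twist": 0},
    {"offset": [0, 0.004, 0], "twist": 0},
    {"offset": [0, 0, 0], "twist": 0}
  ]
}}

```text
time: 6.45
tool_pos: [593.6, 196.9, 259.7]
tcp_rot: [3.141, 0.0, -0.119]
contact_force: [0.1, 0.2, -1.5]
grip_width: 24.0
```

```bash
python3 d.py 592.1 195.7 259;python3 - <<'E'
from h import *
s=viewer.capture('scene')[:,:,::-1].copy()
crop(s,265,190,150,130,5,'pics/c7.png')
s=viewer.capture('top')[:,:,::-1].copy()
crop(s,160,150,110,100,7,'pics/c8.png')
E
```

```text
t 6.45 pos [593.6 196.9 259.7] rpy [179.99   0.    -6.81] F [ 0.1  0.2 -1.5] M [0.04 0.03 0.03] w 24.0 q [ 0.198  0.66   1.412 -0.     1.07   1.888]
tool delta mm [-1.4  1.4  0.7]
```

View pics/c7.png

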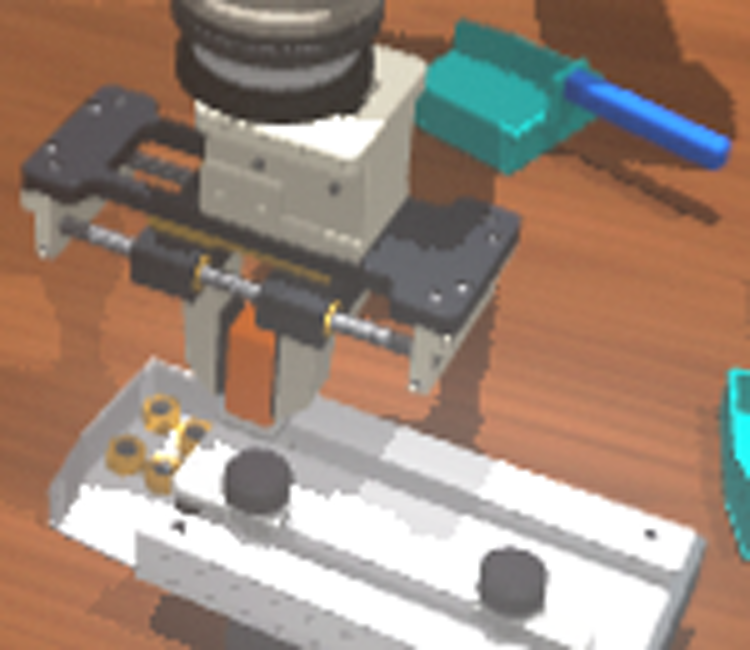

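View pics/c8.png

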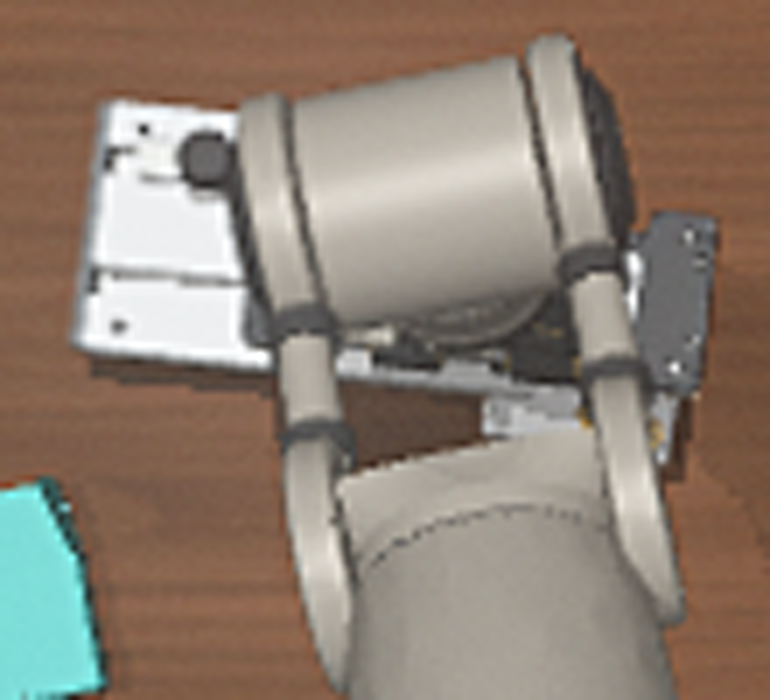

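Emit:
{"api": "play_rows", "payload": {
  "commands": [
    {"offset": [0, 0.003, 0], "twist": 0},
    {"offset": [0, 0, 0], "twist": 0},
    {"offset": [0, 0, 0], "twist": 0}
  ]
}}

```text
time: 6.85
tool_pos: [593.3, 194.5, 259.7]
tcp_rot: [3.142, -0.0, -0.118]
contact_force: [-0.9, -0.2, -1.4]
grip_width: 23.7
```

Emit:
{"api": "play_rows", "payload": {
  "commands": [
    {"offset": [0, 0, 0], "twist": 0},
    {"offset": [0, 0, 0], "twist": 0},
    {"offset": [0, 0, 0], "twist": 0},
    {"offset": [0, 0, -0.02], "twist": 0},
    {"offset": [0, 0, -0.04], "twist": 0}
  ],
  "jaw": 100
}}

```text
time: 7.35
tool_pos: [592.6, 194.3, 317.2]
tcp_rot: [3.139, 0.007, -0.119]
contact_force: [0.4, 0.3, 0.2]
grip_width: 55.2
```

```bash
python3 d.py 461 183 204 
```

```text
t 7.35 pos [592.6 194.3 317.2] rpy [179.87   0.39  -6.79] F [0.4 0.3 0.2] M [ 0.01 -0.03 -0.02] w 55.2 q [ 0.194  0.597  1.354 -0.     1.197  1.883]
tool delta mm [-128.5   26.5  114.1]
```

Emit:
{"api": "play_rows", "payload": {
  "commands": [
    {"offset": [-0.04, 0.005, 0], "twist": 3},
    {"offset": [-0.04, 0.005, 0], "twist": 0},
    {"offset": [-0.04, 0.005, 0], "twist": 0},
    {"offset": [0, 0, 0], "twist": 0}
  ],
  "jaw": 60
}}

```text
time: 7.75
tool_pos: [467.9, 198.2, 319.5]
tcp_rot: [3.14, 0.005, -0.169]
contact_force: [0.2, -0.5, -0.6]
grip_width: 69.8
```

```bash
python3 d.py 471.5 181.7 204 -9.8;python3 - <<'E'
from h import *
s=viewer.capture('scene')[:,:,::-1].copy()
crop(s,250,190,160,130,5,'pics/c9.png')
s=viewer.capture('top')[:,:,::-1].copy()
crop(s,160,150,110,100,7,'pics/c10.png')
E
```

```text
t 7.75 pos [467.9 198.2 319.5] rpy [179.9    0.27  -9.69] F [ 0.2 -0.5 -0.6] M [ 0.04  0.02 -0.01] w 69.8 q [0.25  0.4   1.693 0.    1.054 1.989]
tool delta mm [  6.8  15.4 115.5]
twist 0.11
```

View pics/c9.png

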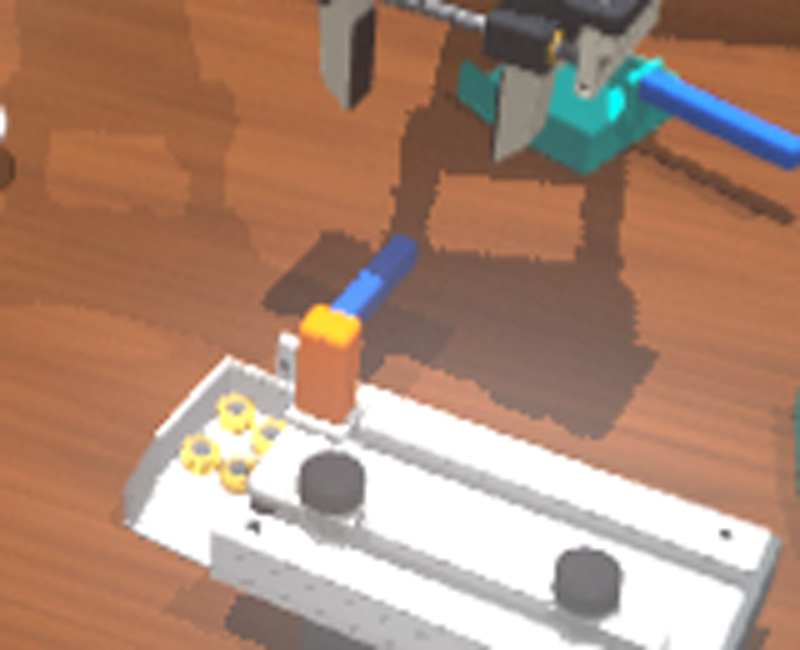

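View pics/c10.png

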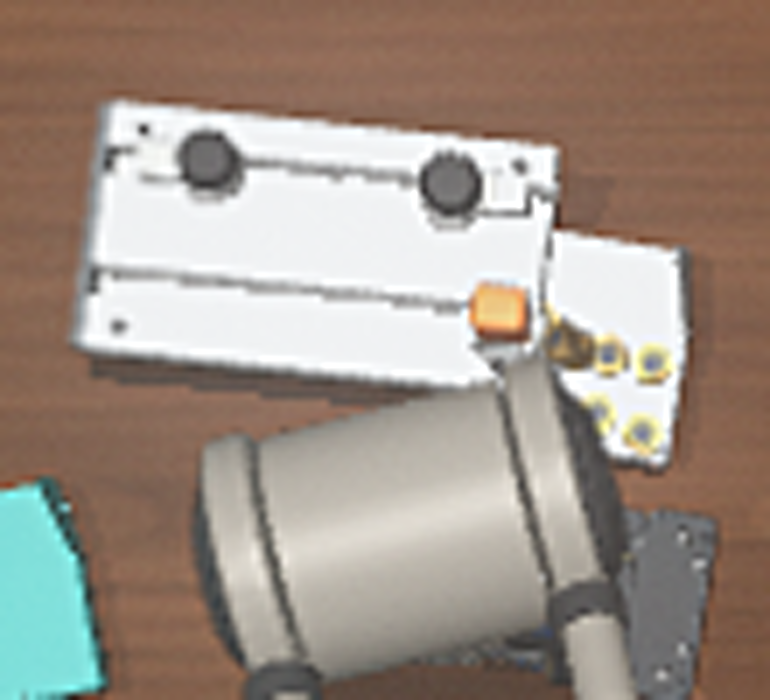

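Scraper at the slot's end (c10 orange at (499,310)); fallen nuts pile at (565,340) in the scoop. Now the scoop handle.

Emit:
{"api": "play_rows", "payload": {
  "commands": [
    {"offset": [0.007, 0.0155, 0.02], "twist": 0},
    {"offset": [0, 0, 0.03], "twist": 0},
    {"offset": [0, 0, 0.03], "twist": 0},
    {"offset": [0, 0, 0.02], "twist": 0},
    {"offset": [0, 0, 0.0], "twist": 0}
  ]
}}

```text
time: 8.35
tool_pos: [477.3, 181.1, 217.2]
tcp_rot: [3.14, 0.004, -0.172]
contact_force: [-0.0, -0.3, -0.4]
grip_width: 70.2
```

```bash
python3 d.py 471.5 181.7 204 -9.8;python3 - <<'E'
from h import *
s=viewer.capture('scene')[:,:,::-1].copy()
crop(s,250,190,160,130,5,'pics/c11.png')
E
```

```text
t 8.35 pos [477.3 181.1 217.2] rpy [179.9    0.21  -9.83] F [-0.  -0.3 -0.4] M [0.03 0.02 0.01] w 70.2 q [ 0.213  0.55   1.789 -0.     0.807  1.955]
tool delta mm [-5.7  0.4 13.2]
twist -0.03
```

View pics/c11.png

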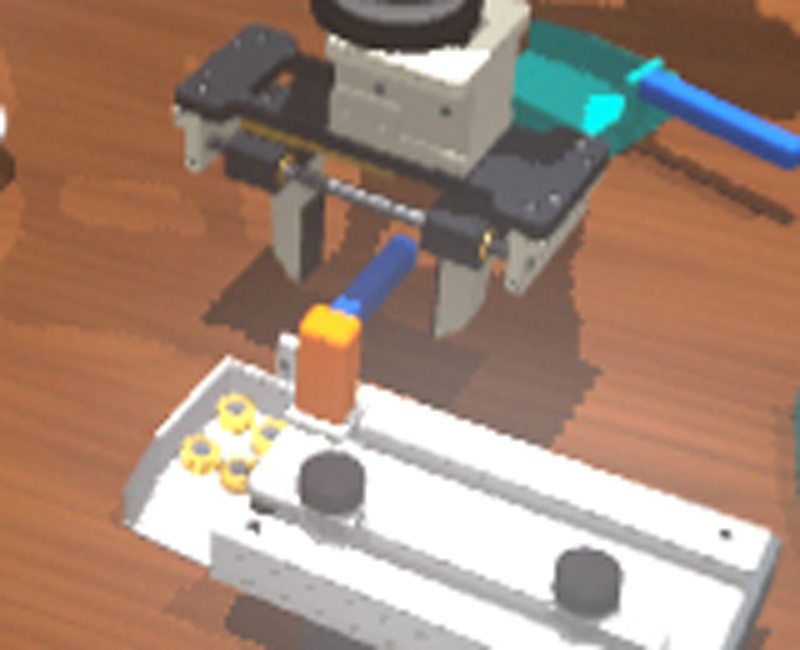

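Emit:
{"api": "play_rows", "payload": {
  "commands": [
    {"offset": [-0.005, 0, 0.012], "twist": 0},
    {"offset": [0, 0, 0], "twist": 0},
    {"offset": [0, 0, 0], "twist": 0},
    {"offset": [0, 0, 0], "twist": 0},
    {"offset": [0, 0, 0], "twist": 0}
  ],
  "jaw": 255
}}

```text
time: 8.9
tool_pos: [472.3, 182.4, 208.5]
tcp_rot: [-3.141, -0.002, -0.171]
contact_force: [-0.7, 0.5, 0.6]
grip_width: 34.8
```

Emit:
{"api": "play_rows", "payload": {
  "commands": [
    {"offset": [0, 0, 0], "twist": 0},
    {"offset": [0, 0, 0], "twist": 0},
    {"offset": [0, 0, 0], "twist": 0},
    {"offset": [0, 0, 0], "twist": 0}
  ]
}}

```text
time: 9.3
tool_pos: [471.8, 182.4, 207.8]
tcp_rot: [3.142, -0.0, -0.171]
contact_force: [-0.7, -0.2, 1.3]
grip_width: 13.8
```

```bash
python3 d.py 471.5 181.7 204 -9.8
```

```text
t 9.3 pos [471.8 182.4 207.8] rpy [180.    -0.01  -9.78] F [-0.7 -0.2  1.3] M [0.05 0.03 0.03] w 13.8 q [ 0.217  0.559  1.81  -0.     0.773  1.959]
tool delta mm [-0.2  0.7  3.8]
twist 0.02
```

Emit:
{"api": "play_rows", "payload": {
  "commands": [
    {"offset": [0, 0.004, 0], "twist": 0},
    {"offset": [0, 0.008, 0], "twist": 0},
    {"offset": [0, 0.012, 0], "twist": 0},
    {"offset": [0, 0.012, 0], "twist": 0},
    {"offset": [0, 0.008, 0], "twist": 0}
  ]
}}

```text
time: 9.8
tool_pos: [464.1, 137.6, 207.8]
tcp_rot: [3.141, 0.0, -0.172]
contact_force: [0.0, 1.4, 1.9]
grip_width: 13.7
```

```bash
python3 d.py;python3 - <<'E'
from h import *
s=viewer.capture('scene')[:,:,::-1].copy()
crop(s,230,190,160,130,5,'pics/c13.png')
s=viewer.capture('top')[:,:,::-1].copy()
crop(s,190,150,110,100,7,'pics/c12.png')
E
```

```text
t 9.8 pos [464.1 137.6 207.8] rpy [179.99   0.    -9.84] F [0.  1.4 1.9] M [ 0.28 -0.04  0.12] w 13.7 q [ 0.13   0.531  1.87  -0.     0.74   1.873]
```

View pics/c13.png

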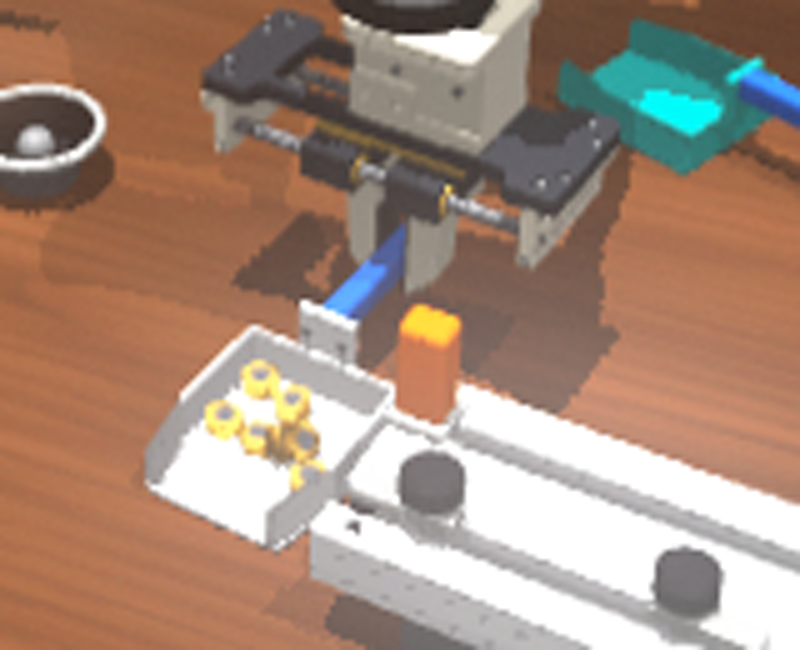

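View pics/c12.png

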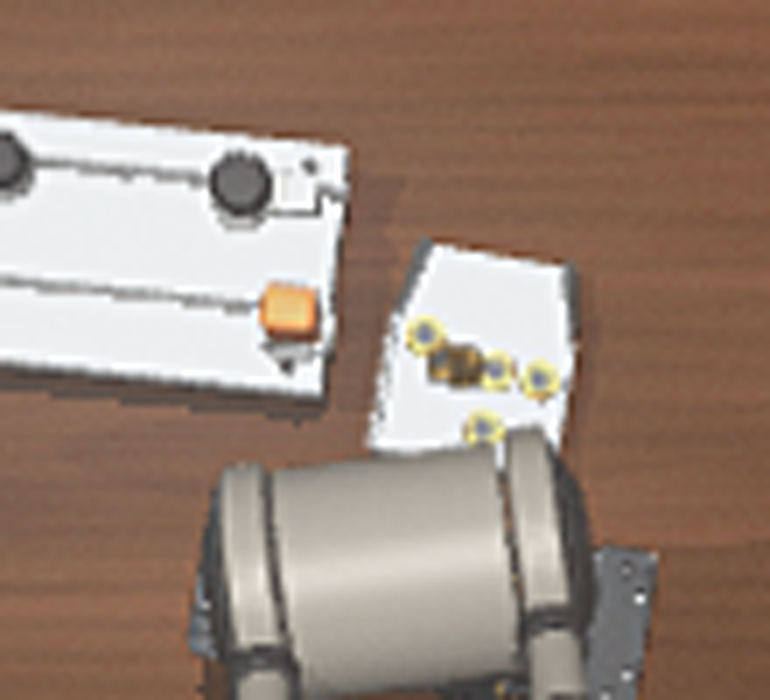

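Emit:
{"api": "play_rows", "payload": {
  "commands": [
    {"offset": [0, 0.004, -0.002], "twist": 0},
    {"offset": [0, 0.004, -0.005], "twist": 0},
    {"offset": [0, 0.004, -0.01], "twist": 0},
    {"offset": [0, 0, -0.01], "twist": 0},
    {"offset": [0, 0, -0.004], "twist": 0}
  ]
}}

```text
time: 10.4
tool_pos: [462.6, 127.2, 240.1]
tcp_rot: [-3.141, -0.002, -0.171]
contact_force: [1.2, -0.4, -2.8]
grip_width: 13.8
```

```bash
python3 d.py;python3 - <<'E'
from h import *
s=viewer.capture('scene')[:,:,::-1].copy()
crop(s,240,200,100,100,7,'pics/c14.png')
s=viewer.capture('top')[:,:,::-1].copy()
crop(s,230,170,60,60,11,'pics/c15.png')
E
```

```text
t 10.4 pos [462.6 127.2 240.1] rpy [-179.97   -0.12   -9.79] F [ 1.2 -0.4 -2.8] M [ 0.06  0.23 -0.01] w 13.8 q [ 0.109  0.469  1.857 -0.     0.813  1.85 ]
```

View pics/c14.png

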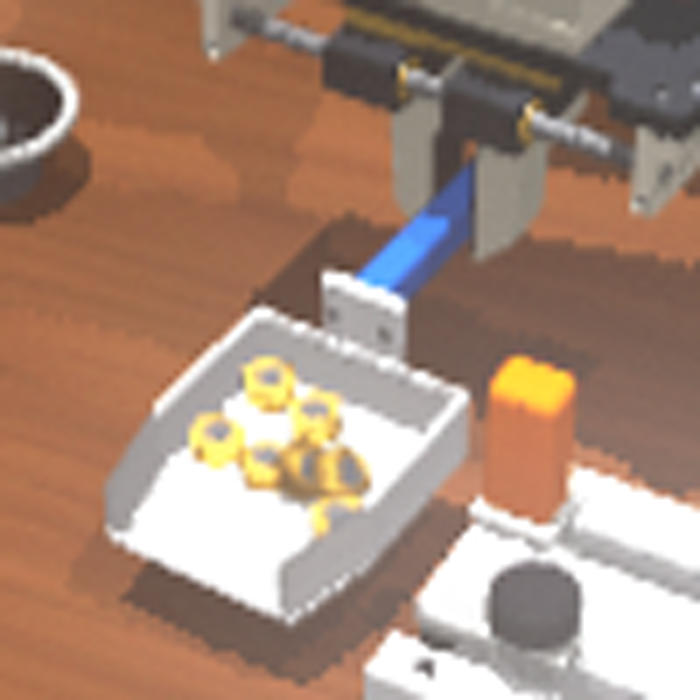

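View pics/c15.png

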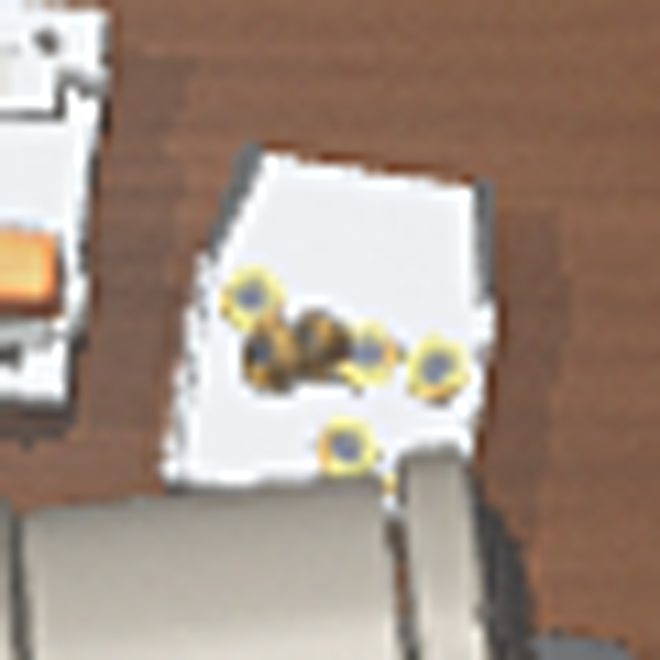

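All seven nuts show in the scoop (c14: (268,380), (317,412), (215,437), (262,463), (310,465), (345,470), (335,515)), and it hangs level. The tool can't be pitched, so I need the scoop to pivot in a lighter grip. I'll test that just above the bench, where a slip is harmless.

Emit:
{"api": "play_rows", "payload": {
  "commands": [
    {"offset": [0, 0.01, 0.01], "twist": 0},
    {"offset": [0, 0.01, 0.01], "twist": 0},
    {"offset": [0, 0, 0.003], "twist": 0},
    {"offset": [0, 0, 0], "twist": 0},
    {"offset": [0, 0, 0], "twist": 0}
  ]
}}

```text
time: 11.0
tool_pos: [459.1, 107.9, 215.9]
tcp_rot: [-3.141, -0.0, -0.171]
contact_force: [0.0, 0.6, -2.2]
grip_width: 13.5
```

Emit:
{"api": "play_rows", "payload": {
  "commands": [
    {"offset": [0, 0, 0], "twist": 0},
    {"offset": [0, 0, 0], "twist": 0},
    {"offset": [0, 0, 0], "twist": 0}
  ],
  "jaw": 228
}}

```text
time: 11.3
tool_pos: [458.9, 107.7, 215.9]
tcp_rot: [-3.142, -0.0, -0.171]
contact_force: [-1.2, -0.2, -3.1]
grip_width: 13.6
```

```bash
python3 d.py
```

```text
t 11.3 pos [458.9 107.7 215.9] rpy [-180.     -0.03   -9.77] F [-1.2 -0.2 -3.1] M [ 0.14  0.28 -0.03] w 13.6 q [ 0.068  0.5    1.899 -0.     0.742  1.809]
```

Emit:
{"api": "play_rows", "payload": {
  "commands": [
    {"offset": [0, 0, 0], "twist": 0},
    {"offset": [0, 0, 0], "twist": 0},
    {"offset": [0, 0, 0], "twist": 0}
  ],
  "jaw": 221
}}

```text
time: 11.6
tool_pos: [458.9, 107.5, 215.7]
tcp_rot: [3.142, -0.0, -0.171]
contact_force: [0.3, 0.5, -2.8]
grip_width: 13.8
```

```bash
python3 d.py;python3 - <<'E'
from h import *
s=viewer.capture('scene')[:,:,::-1].copy()
crop(s,240,200,100,100,7,'pics/c16.png')
E
```

```text
t 11.6 pos [458.9 107.5 215.7] rpy [180.    -0.    -9.79] F [ 0.3  0.5 -2.8] M [0.03 0.3  0.01] w 13.8 q [ 0.067  0.5    1.899 -0.     0.742  1.809]
```

View pics/c16.png

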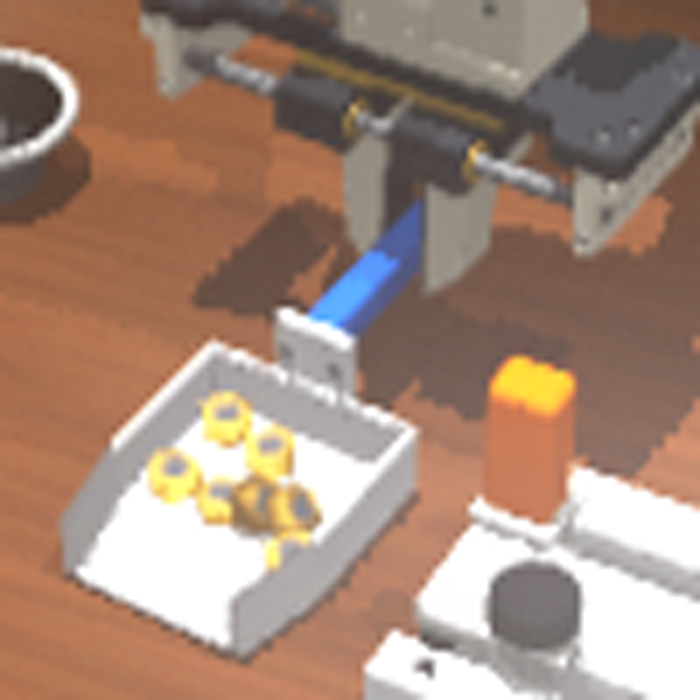

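Emit:
{"api": "play_rows", "payload": {
  "commands": [
    {"offset": [0, 0, 0], "twist": 0},
    {"offset": [0, 0, 0], "twist": 0}
  ],
  "jaw": 219
}}

```text
time: 11.85
tool_pos: [458.9, 107.5, 215.7]
tcp_rot: [3.142, -0.0, -0.171]
contact_force: [0.3, 0.6, -2.4]
grip_width: 13.9
```

```bash
python3 d.py
```

```text
t 11.85 pos [458.9 107.5 215.7] rpy [180.    -0.    -9.79] F [ 0.3  0.6 -2.4] M [ 0.08  0.26 -0.  ] w 13.9 q [ 0.067  0.5    1.899 -0.     0.742  1.809]
```

Emit:
{"api": "play_rows", "payload": {
  "commands": [
    {"offset": [0, 0, 0], "twist": 0},
    {"offset": [0, 0, 0], "twist": 0}
  ],
  "jaw": 218
}}

```text
time: 12.05
tool_pos: [458.9, 107.5, 215.7]
tcp_rot: [3.141, -0.0, -0.171]
contact_force: [0.0, -0.6, -1.4]
grip_width: 13.6
```

```bash
python3 d.py
```

```text
t 12.05 pos [458.9 107.5 215.7] rpy [179.99  -0.    -9.79] F [ 0.  -0.6 -1.4] M [0.11 0.34 0.03] w 13.6 q [ 0.067  0.5    1.899 -0.     0.742  1.809]
```

Emit:
{"api": "play_rows", "payload": {
  "commands": [
    {"offset": [0, 0, 0], "twist": 0},
    {"offset": [0, 0, 0], "twist": 0}
  ],
  "jaw": 217
}}

```text
time: 12.25
tool_pos: [458.9, 107.5, 215.8]
tcp_rot: [3.142, -0.0, -0.171]
contact_force: [0.2, 0.1, -1.9]
grip_width: 14.0
```

```bash
python3 d.py
```

```text
t 12.25 pos [458.9 107.5 215.8] rpy [180.    -0.02  -9.79] F [ 0.2  0.1 -1.9] M [ 0.05  0.18 -0.05] w 14.0 q [ 0.067  0.5    1.899 -0.     0.742  1.809]
```

```bash
python3 - <<'E'
from h import *
s=viewer.capture('scene')[:,:,::-1].copy()
crop(s,240,200,100,100,7,'pics/c17.png')
E
python3 d.py
```

```text
t 12.3 pos [458.9 107.5 215.8] rpy [180.    -0.02  -9.78] F [-0.2  0.3 -2.2] M [0.06 0.15 0.01] w 13.9 q [ 0.067  0.5    1.899 -0.     0.742  1.809]
```

View pics/c17.png

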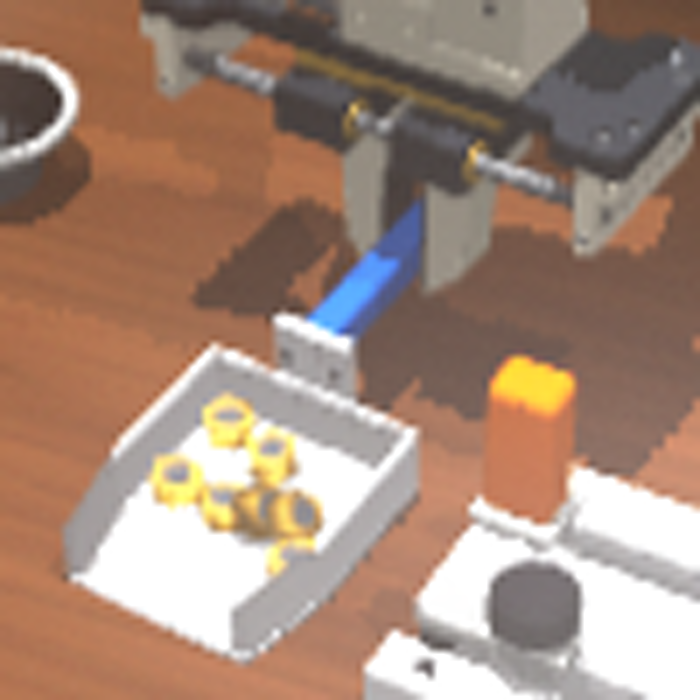

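Emit:
{"api": "play_rows", "payload": {
  "commands": [
    {"offset": [0, 0, 0], "twist": 0},
    {"offset": [0, 0, -0.005], "twist": 0},
    {"offset": [0, 0, -0.01], "twist": 0},
    {"offset": [0, 0, -0.005], "twist": 0},
    {"offset": [0, 0, 0], "twist": 0}
  ],
  "jaw": 255
}}

```text
time: 12.8
tool_pos: [459.2, 107.5, 236.8]
tcp_rot: [-3.141, -0.002, -0.171]
contact_force: [0.7, -0.2, -2.4]
grip_width: 13.4
```

```bash
python3 - <<'E'
from h import *
s=viewer.capture('scene')[:,:,::-1].copy()
crop(s,240,200,100,100,7,'pics/c18.png')
E
python3 d.py
```

```text
t 12.85 pos [459.  107.5 236.4] rpy [-179.98   -0.09   -9.79] F [-0.4 -0.2 -2.6] M [0.11 0.27 0.01] w 13.8 q [ 0.067  0.464  1.883 -0.     0.793  1.809]
```

Emit:
{"api": "play_rows", "payload": {
  "commands": [
    {"offset": [0, 0, 0], "twist": 0},
    {"offset": [0, 0, 0], "twist": 0}
  ],
  "jaw": 217
}}

```text
time: 13.05
tool_pos: [458.7, 107.5, 235.5]
tcp_rot: [3.141, 0.0, -0.171]
contact_force: [-0.4, 0.5, -2.7]
grip_width: 13.9
```

Emit:
{"api": "play_rows", "payload": {
  "commands": [
    {"offset": [0, 0, 0], "twist": 0}
  ],
  "jaw": 255
}}

```text
time: 13.15
tool_pos: [458.8, 107.4, 235.5]
tcp_rot: [3.141, 0.001, -0.171]
contact_force: [-0.1, -0.3, -2.6]
grip_width: 13.5
```

```bash
python3 - <<'E'
from h import *
s=viewer.capture('scene')[:,:,::-1].copy()
crop(s,240,200,100,100,7,'pics/c19.png')
a=cv2.imread('pics/c18.png');b=cv2.imread('pics/c19.png')
cv2.imwrite('pics/c18_19.png',cv2.resize(np.hstack([a[200:],b[200:]]),(800,286)))
E
python3 d.py
```

```text
t 13.2 pos [458.8 107.5 235.5] rpy [179.99   0.03  -9.79] F [-0.4 -0.1 -1.8] M [ 0.1   0.21 -0.04] w 13.5 q [ 0.067  0.466  1.883 -0.     0.793  1.809]
```

View pics/c18_19.png

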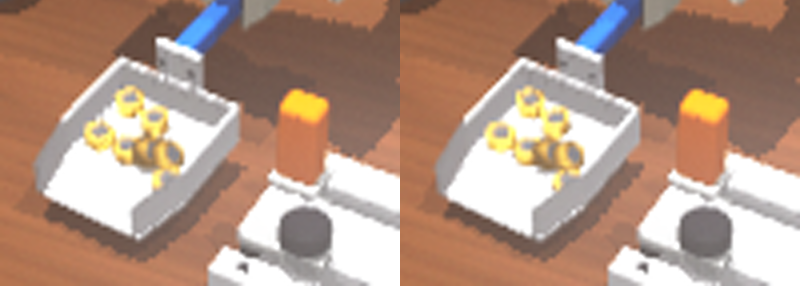

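```bash
cat > flow.py <<'E'
import cv2,numpy as np,sys
a=cv2.imread(sys.argv[1],0);b=cv2.imread(sys.argv[2],0);k=7.
P=np.float32([eval(x) for x in sys.argv[3:]]).reshape(-1,1,2)
Q,st,e=cv2.calcOpticalFlowPyrLK(a,b,P,None,winSize=(61,61),maxLevel=2)
for p,q in zip(P,Q): print(p[0],((q-p)[0]/k).round(2))
E
python3 flow.py pics/c18.png pics/c19.png "(70,530)" "(245,610)" "(215,305)" "(415,385)" "(275,275)" "(355,310)" "(370,265)" "(230,375)"
```

```text
[ 70. 530.] [0.29 0.37]
[245. 610.] [0.18 0.31]
[215. 305.] [0.14 0.2 ]
[415. 385.] [0.1  0.27]
[275. 275.] [0.01 0.28]
[355. 310.] [0.05 0.37]
[370. 265.] [0.08 0.41]
[230. 375.] [0.08 0.33]
```

View pics/c19.png

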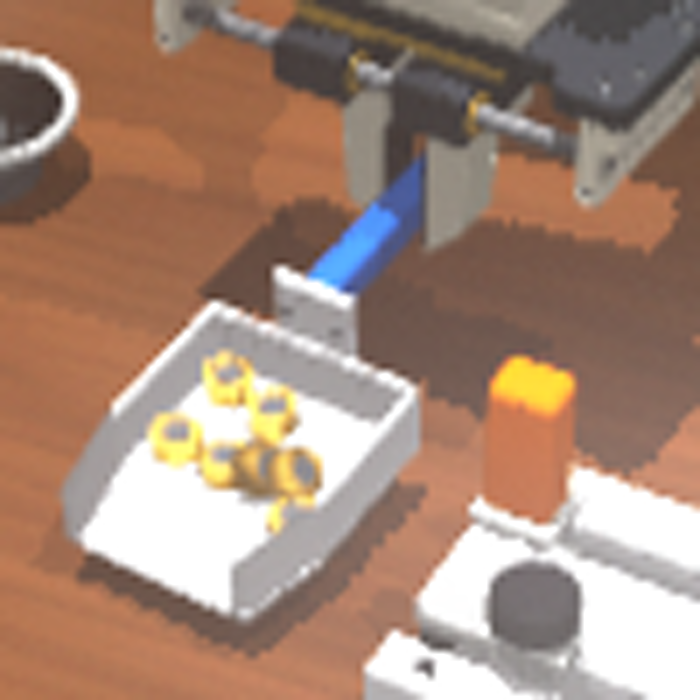

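```bash
python3 flow.py pics/c16.png pics/c17.png "(65,560)" "(245,650)" "(215,348)" "(415,430)" "(275,315)" "(355,350)" "(365,310)" "(230,420)"
```

```text
[ 65. 560.] [0.24 1.19]
[245. 650.] [0.44 1.49]
[215. 348.] [0.23 0.51]
[415. 430.] [0.13 0.46]
[275. 315.] [-0.2   0.66]
[355. 350.] [-0.09  0.6 ]
[365. 310.] [-0.06  0.6 ]
[230. 420.] [0.2  0.43]
```

Emit:
{"api": "play_rows", "payload": {
  "commands": [
    {"offset": [0, 0, 0], "twist": 0}
  ],
  "jaw": 216
}}

```text
time: 13.3
tool_pos: [458.8, 107.5, 235.5]
tcp_rot: [3.141, 0.0, -0.171]
contact_force: [-0.0, -0.4, -2.8]
grip_width: 13.8
```

Emit:
{"api": "play_rows", "payload": {
  "commands": [
    {"offset": [0, 0, 0], "twist": 0}
  ],
  "jaw": 255
}}

```text
time: 13.4
tool_pos: [458.9, 107.5, 235.6]
tcp_rot: [3.141, 0.0, -0.171]
contact_force: [0.4, -0.5, -2.6]
grip_width: 13.6
```

```bash
python3 - <<'E'
from h import *
s=viewer.capture('scene')[:,:,::-1].copy()
crop(s,240,200,100,100,7,'pics/c20.png')
E
python3 d.py
python3 flow.py pics/c19.png pics/c20.png "(70,530)" "(245,610)" "(215,305)" "(415,385)" "(275,275)" "(355,310)" "(370,265)" "(230,375)"
```

```text
t 13.45 pos [458.9 107.5 235.6] rpy [179.99   0.01  -9.79] F [ 0.  -0.2 -2.8] M [ 0.08  0.2  -0.02] w 13.6 q [ 0.067  0.466  1.883 -0.     0.793  1.809]
[ 70. 530.] [-0.11  0.07]
[245. 610.] [-0.01 -0.01]
[215. 305.] [-0.02 -0.03]
[415. 385.] [-0.03 -0.01]
[275. 275.] [ 0.   -0.03]
[355. 310.] [-0.03 -0.02]
[370. 265.] [-0.08 -0.02]
[230. 375.] [ 0.   -0.07]
```

Emit:
{"api": "play_rows", "payload": {
  "commands": [
    {"offset": [0, 0, 0], "twist": 0},
    {"offset": [0, 0, 0], "twist": 0},
    {"offset": [0, 0, 0], "twist": 0}
  ],
  "jaw": 216
}}

```text
time: 13.75
tool_pos: [459.1, 107.5, 236.0]
tcp_rot: [-3.141, -0.001, -0.171]
contact_force: [0.7, 0.2, -0.7]
grip_width: 13.9
```

```bash
python3 - <<'E'
from h import *
s=viewer.capture('scene')[:,:,::-1].copy()
crop(s,240,200,100,100,7,'pics/c21.png')
E
python3 d.py
python3 flow.py pics/c19.png pics/c21.png "(70,530)" "(245,610)" "(215,305)" "(415,385)" "(275,275)" "(355,310)" "(370,265)" "(230,375)"
```

```text
t 13.8 pos [459.1 107.5 236. ] rpy [-179.99   -0.06   -9.79] F [ 0.   0.4 -0.2] M [0.07 0.   0.05] w 14.2 q [ 0.067  0.465  1.883 -0.     0.793  1.809]
[ 70. 530.] [2.4 2. ]
[245. 610.] [1.95 1.83]
[215. 305.] [2.31 4.94]
[415. 385.] [1.82 4.59]
[275. 275.] [3.14 4.8 ]
[355. 310.] [2.84 4.72]
[370. 265.] [3.28 4.79]
[230. 375.] [1.8  4.77]
```

View pics/c21.png

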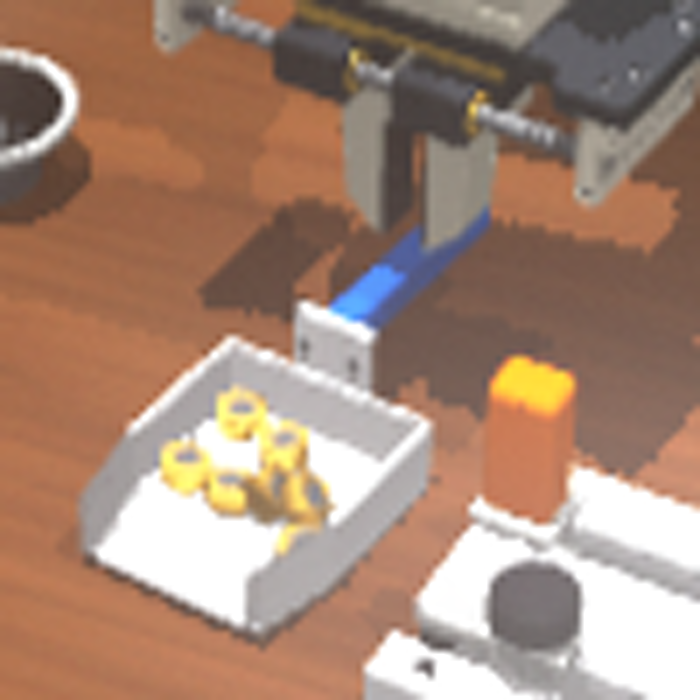

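```bash
python3 - <<'E'
from h import *
np.set_printoptions(precision=1,suppress=True)
crop0=lambda x,y,ox,oy,k:(ox+x/k,oy+y/k)
print(onz('scene',[crop0(403,236,250,190,5)],53),'vs 442.5 186.7')
print(onz('scene',[crop0(488,212,240,200,7)],53))
# mouth corners, floor level left/right rim corners at baseline c11 and now c21
print(onz('scene',[crop0(128,520,250,190,5)],3),onz('scene',[crop0(88,548,240,200,7),crop0(255,640,240,200,7)],3))
print('back corners rim',onz('scene',[crop0(232,338,240,200,7),crop0(433,428,240,200,7)],28))
E
```

```text
[[443.6 185.   53. ]] vs 442.5 186.7
[[437.1 127.7  53. ]]
[[628.3 117.1   3. ]] [[603.6  46.4   3. ]
 [620.3 115.6   3. ]]
back corners rim [[510.9  58.6  28. ]
 [527.7 141.6  28. ]]
```

Count 216 let the scoop drop about 15 mm back onto the bench, flat, with its nuts. So full grip holds and the release edge is sharp at 216/217. I'll regrip nearer the handle's end, with the fingertips only part way down it, so it slips in rotation well before it slips in lift.

Emit:
{"api": "play_rows", "payload": {
  "commands": [
    {"offset": [-0.005, 0, -0.02], "twist": 2},
    {"offset": [-0.01, -0.005, -0.03], "twist": 0},
    {"offset": [-0.012, -0.005, -0.02], "twist": 0},
    {"offset": [0, 0, 0], "twist": 0}
  ],
  "jaw": 120
}}

```text
time: 14.2
tool_pos: [434.3, 123.2, 308.3]
tcp_rot: [-3.14, -0.005, -0.205]
contact_force: [0.3, -0.1, 0.2]
grip_width: 41.2
```

```bash
python3 - <<'E'
from h import *
s=viewer.capture('scene')[:,:,::-1].copy();cv2.imwrite('pics/s22.png',s)
crop(s,240,180,110,110,7,'pics/c22.png')
t=viewer.capture('top')[:,:,::-1].copy()
crop(t,230,170,80,80,8,'pics/c23.png')
E
python3 d.py 430 118 221 -11.5
```

```text
t 14.3 pos [434.5 122.7 306. ] rpy [-179.98   -0.1   -11.76] F [0.1 0.  0.6] M [-0.01  0.02 -0.01] w 47.2 q [ 0.105  0.324  1.86  -0.     0.955  1.881]
tool delta mm [-3.6  5.5 85. ]
twist -0.26
```

View pics/c22.png

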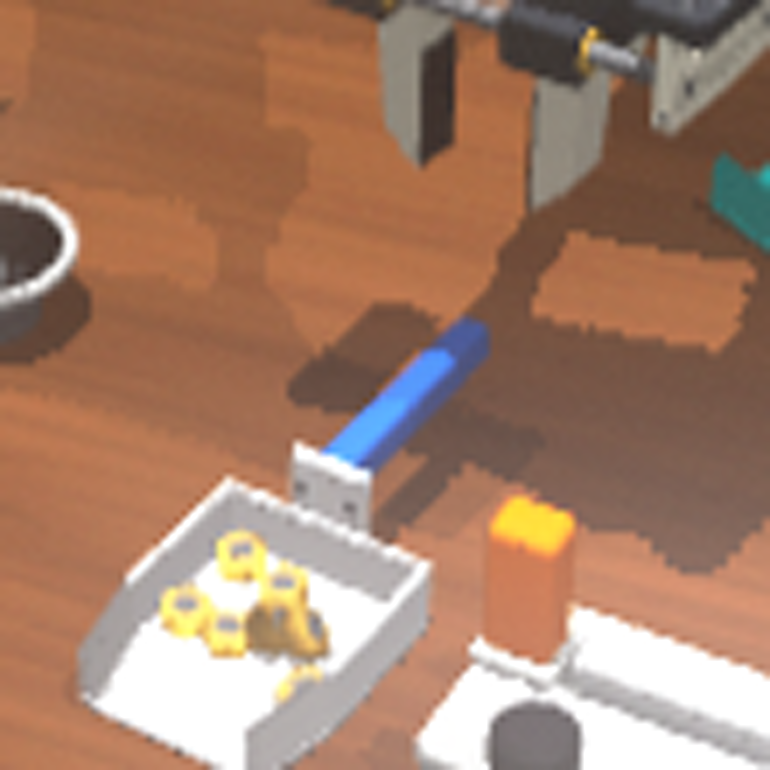

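View pics/c23.png

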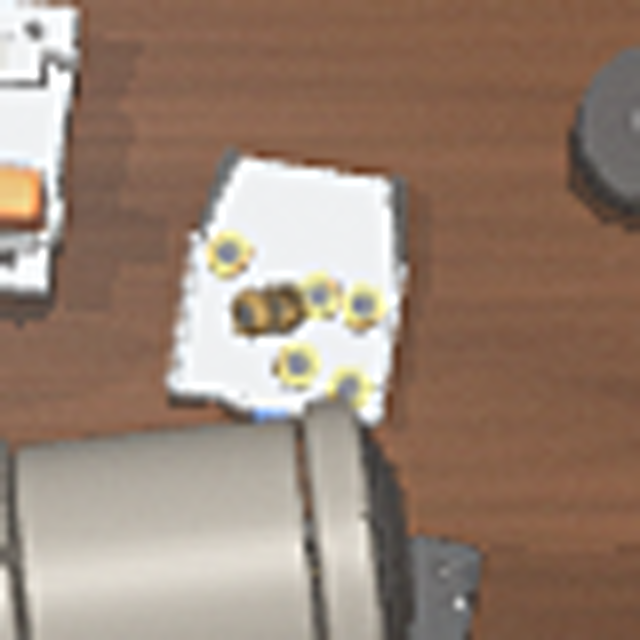

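```bash
python3 - <<'E'
from h import *
np.set_printoptions(precision=1,suppress=True)
f=lambda *p:[(240+x/7-.43,180+y/7-.43) for x,y in p]
A=onz('scene',f((328,449),(465,319),(368,468),(488,330)),53);print(A)
n=(A[0]+A[2])/2;e=(A[1]+A[3])/2;d=n-e;L=np.linalg.norm(d);d/=L;print('end',e,'near',n,'L',L,'yaw',np.degrees(np.arctan2(d[1],d[0])),'x-140',e+12*d, 'x-120',e+32*d)
g=lambda *p:[(230+x/8-.43,170+y/8-.43) for x,y in p]
B=onz('top',g((170,392),(382,418),(235,152),(402,178)),28);print(B)
E
```

```text
[[509.6  94.   53. ]
 [420.2 111.4  53. ]
 [513.8 110.7  53. ]
 [423.3 121.5  53. ]]
end [421.8 116.5  53. ] near [511.7 102.3  53. ] L 91.02870842834389 yaw -8.934565527179112 x-140 [433.6 114.6  53. ] x-120 [453.4 111.5  53. ]
[[525.9 139.3  28. ]
 [515.   56.   28. ]
 [621.  113.2  28. ]
 [610.2  47.2  28. ]]
```

Emit:
{"api": "play_rows", "payload": {
  "commands": [
    {"offset": [-0.001, 0.009, 0.02], "twist": -1.8},
    {"offset": [0, 0, 0.03], "twist": 0},
    {"offset": [0, 0, 0.025], "twist": 0},
    {"offset": [0, 0, 0.008], "twist": 0},
    {"offset": [0, 0, 0], "twist": 0}
  ]
}}

```text
time: 14.8
tool_pos: [431.4, 113.7, 221.2]
tcp_rot: [3.14, 0.004, -0.175]
contact_force: [0.1, 0.4, 1.0]
grip_width: 48.4
```

```bash
python3 d.py 432 114 221 -10
```

```text
t 14.8 pos [431.4 113.7 221.2] rpy [179.94   0.2  -10.  ] F [0.1 0.4 1. ] M [ 0.05  0.01 -0.03] w 48.4 q [ 0.086  0.458  1.961 -0.     0.726  1.831]
tool delta mm [ 0.5 -0.4  0.2]
twist -0.0
```

Emit:
{"api": "play_rows", "payload": {
  "commands": [
    {"offset": [0, 0, 0], "twist": 0},
    {"offset": [0, 0, 0], "twist": 0},
    {"offset": [0, 0, 0], "twist": 0},
    {"offset": [0, 0, 0], "twist": 0},
    {"offset": [0, 0, 0], "twist": 0}
  ],
  "jaw": 255
}}

```text
time: 15.3
tool_pos: [431.7, 114.0, 223.1]
tcp_rot: [-3.141, -0.001, -0.174]
contact_force: [-0.2, -1.2, 0.2]
grip_width: 13.5
```

Emit:
{"api": "play_rows", "payload": {
  "commands": [
    {"offset": [0, 0, 0], "twist": 0},
    {"offset": [0, 0, -0.005], "twist": 0},
    {"offset": [0, 0, -0.01], "twist": 0},
    {"offset": [0, 0, -0.01], "twist": 0},
    {"offset": [0, 0, 0], "twist": 0}
  ]
}}

```text
time: 15.8
tool_pos: [432.0, 114.1, 249.2]
tcp_rot: [-3.141, -0.003, -0.174]
contact_force: [-0.3, 1.0, -2.5]
grip_width: 13.4
```

```bash
python3 - <<'E'
from h import *
s=viewer.capture('scene')[:,:,::-1].copy()
crop(s,240,180,110,110,7,'pics/c24.png')
E
python3 d.py
```

```text
t 15.85 pos [431.8 114.  248.6] rpy [-179.97   -0.11   -9.99] F [ 1.1  0.4 -2.3] M [ 0.12  0.13 -0.02] w 13.8 q [ 0.086  0.408  1.937 -0.     0.794  1.831]
```

View pics/c24.png

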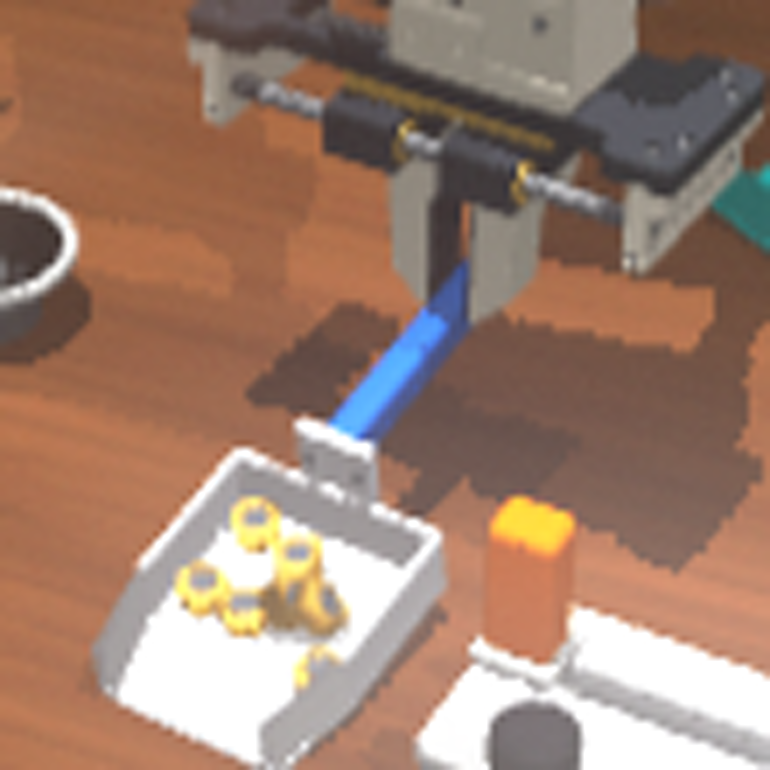

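This grip, near the handle's end, sags even at full force: the mouth has dropped by a few degrees (c24 mouth corner (100,650)). I'll set it down and return to the earlier grip, which held level.

Emit:
{"api": "play_rows", "payload": {
  "commands": [
    {"offset": [0, 0, 0.01], "twist": 0},
    {"offset": [0, 0, 0.01], "twist": 0},
    {"offset": [0, 0, 0.006], "twist": 0},
    {"offset": [0, 0, 0], "twist": 0}
  ]
}}

```text
time: 16.25
tool_pos: [431.2, 114.0, 220.5]
tcp_rot: [3.141, 0.002, -0.174]
contact_force: [-2.4, 0.1, 3.8]
grip_width: 13.7
```

Emit:
{"api": "play_rows", "payload": {
  "commands": [
    {"offset": [0, 0, 0], "twist": 0},
    {"offset": [0, 0, 0], "twist": 0},
    {"offset": [0, 0, -0.005], "twist": 0},
    {"offset": [0, 0, -0.02], "twist": 0},
    {"offset": [0, 0, -0.02], "twist": 0}
  ],
  "jaw": 150
}}

```text
time: 16.75
tool_pos: [431.6, 113.9, 267.4]
tcp_rot: [3.141, 0.0, -0.174]
contact_force: [0.7, -0.3, 0.3]
grip_width: 37.7
```

```bash
python3 - <<'E'
from h import *
s=viewer.capture('scene')[:,:,::-1].copy()
crop(s,240,180,110,110,7,'pics/c25.png')
E
python3 d.py 450 111 207.5
```

```text
t 16.8 pos [432.6 114.1 270.4] rpy [-179.93   -0.29   -9.98] F [1.8 0.9 2.9] M [ 0.11 -0.04  0.04] w 38.1 q [ 0.086  0.372  1.914 -0.     0.851  1.831]
tool delta mm [17.4  0.1 63. ]
```

View pics/c25.png

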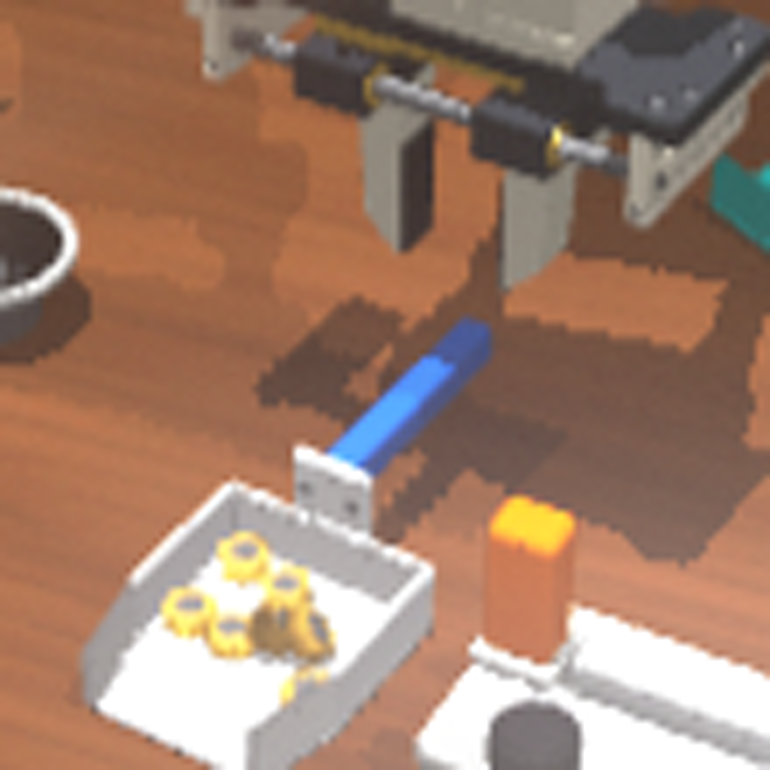

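Emit:
{"api": "play_rows", "payload": {
  "commands": [
    {"offset": [0.021, 0, 0.01], "twist": 0},
    {"offset": [0, 0, 0.025], "twist": 0},
    {"offset": [0, 0, 0.025], "twist": 0},
    {"offset": [0, 0, 0.004], "twist": 0},
    {"offset": [0, 0, 0], "twist": 0}
  ]
}}

```text
time: 17.3
tool_pos: [452.3, 110.3, 202.5]
tcp_rot: [3.141, 0.001, -0.174]
contact_force: [0.2, 0.1, 0.9]
grip_width: 37.8
```

```bash
python3 d.py 453.7 110.2 205
```

```text
t 17.3 pos [452.3 110.3 202.5] rpy [179.98   0.07  -9.99] F [0.2 0.1 0.9] M [ 0.01 -0.    0.04] w 37.8 q [ 0.074  0.517  1.924 -0.     0.701  1.82 ]
tool delta mm [ 1.4 -0.1 -2.5]
```

Emit:
{"api": "play_rows", "payload": {
  "commands": [
    {"offset": [0, 0, 0], "twist": 0},
    {"offset": [0, 0, 0], "twist": 0},
    {"offset": [0, 0, 0], "twist": 0},
    {"offset": [0, 0, 0], "twist": 0},
    {"offset": [0, 0, 0], "twist": 0}
  ],
  "jaw": 255
}}

```text
time: 17.8
tool_pos: [452.4, 110.4, 203.2]
tcp_rot: [-3.141, -0.001, -0.174]
contact_force: [-0.8, 0.9, 3.0]
grip_width: 13.8
```

```bash
python3 d.py 453.7 110.2 205
```

```text
t 17.8 pos [452.4 110.4 203.2] rpy [-179.99   -0.05   -9.99] F [-0.8  0.9  3. ] M [ 0.09 -0.02 -0.02] w 13.8 q [ 0.075  0.516  1.924 -0.     0.701  1.82 ]
tool delta mm [ 1.3 -0.  -1.8]
```

Emit:
{"api": "play_rows", "payload": {
  "commands": [
    {"offset": [0, 0, -0.003], "twist": 0},
    {"offset": [0, 0, -0.007], "twist": 0},
    {"offset": [0, 0, -0.012], "twist": 0},
    {"offset": [0, 0, -0.015], "twist": 0},
    {"offset": [0, 0, -0.015], "twist": 0}
  ]
}}

```text
time: 18.3
tool_pos: [452.0, 110.3, 255.3]
tcp_rot: [3.141, 0.001, -0.174]
contact_force: [-0.7, 0.2, -2.9]
grip_width: 13.3
```

```bash
python3 - <<'E'
from h import *
s=viewer.capture('scene')[:,:,::-1].copy()
crop(s,240,170,110,110,7,'pics/c26.png')
E
python3 d.py
```

```text
t 18.35 pos [452.7 110.4 257.4] rpy [-179.96   -0.16   -9.98] F [ 1.7  0.9 -1.5] M [0.15 0.16 0.15] w 13.6 q [ 0.075  0.421  1.878 -0.     0.84   1.82 ]
```

View pics/c26.png

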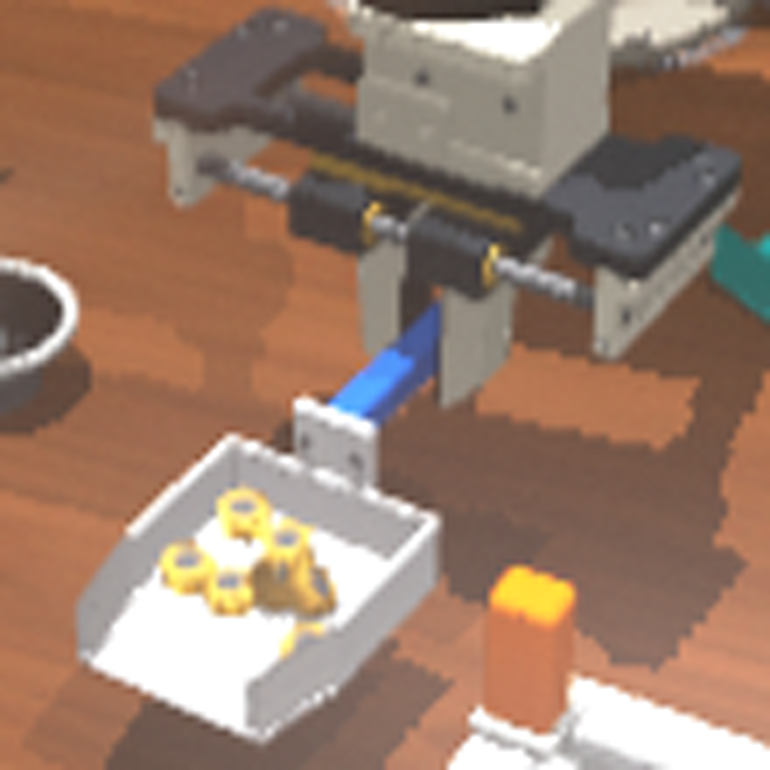

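Level and steady, with the nuts still in place. I'll carry it on.

Emit:
{"api": "play_rows", "payload": {
  "commands": [
    {"offset": [0, 0, -0.015], "twist": 0},
    {"offset": [0, 0, -0.018], "twist": 0},
    {"offset": [0, 0, -0.02], "twist": 0},
    {"offset": [0, 0, -0.02], "twist": 0},
    {"offset": [0, 0.003, -0.012], "twist": 0}
  ]
}}

```text
time: 18.85
tool_pos: [451.8, 107.5, 340.9]
tcp_rot: [-3.141, -0.001, -0.174]
contact_force: [-0.2, 0.4, -2.5]
grip_width: 13.7
```

Emit:
{"api": "play_rows", "payload": {
  "commands": [
    {"offset": [0.002, 0.008, -0.005], "twist": 0},
    {"offset": [0.006, 0.015, 0], "twist": 0},
    {"offset": [0.008, 0.02, 0], "twist": 0},
    {"offset": [0.01, 0.025, 0], "twist": 0},
    {"offset": [0.01, 0.025, 0], "twist": 0}
  ]
}}

```text
time: 19.35
tool_pos: [470.8, 8.4, 343.9]
tcp_rot: [3.141, 0.002, -0.174]
contact_force: [-0.2, 0.2, -2.6]
grip_width: 13.8
```

```bash
python3 d.py 505.1 -72 349 -67.4
```

```text
t 19.35 pos [470.8   8.4 343.9] rpy [179.98   0.1   -9.96] F [-0.2  0.2 -2.6] M [ 0.09  0.22 -0.06] w 13.8 q [-0.145  0.307  1.759 -0.     1.077  1.6  ]
tool delta mm [47.6 73.2 -5.1]
twist 57.44
```

Emit:
{"api": "play_rows", "payload": {
  "commands": [
    {"offset": [0.011, 0.022, 0], "twist": 0},
    {"offset": [0.012, 0.02, 0], "twist": 0},
    {"offset": [0.012, 0.016, -0.002], "twist": 0},
    {"offset": [0.008, 0.01, -0.002], "twist": 1},
    {"offset": [0.004, 0.005, 0], "twist": 2}
  ]
}}

```text
time: 19.85
tool_pos: [504.9, -71.6, 348.3]
tcp_rot: [3.141, 0.0, -0.23]
contact_force: [0.2, 0.1, -2.0]
grip_width: 13.6
```

Emit:
{"api": "play_rows", "payload": {
  "commands": [
    {"offset": [0, 0, 0], "twist": 3},
    {"offset": [0, 0, 0], "twist": 4},
    {"offset": [0, 0, 0], "twist": 5},
    {"offset": [0, 0, 0], "twist": 5},
    {"offset": [0, 0, 0], "twist": 5}
  ]
}}

```text
time: 20.35
tool_pos: [504.3, -70.0, 348.3]
tcp_rot: [3.141, 0.001, -0.615]
contact_force: [0.0, 0.4, -2.2]
grip_width: 13.6
```

Emit:
{"api": "play_rows", "payload": {
  "commands": [
    {"offset": [0, 0, 0], "twist": 5},
    {"offset": [0, 0, 0], "twist": 5},
    {"offset": [0, 0, 0], "twist": 5},
    {"offset": [0, 0, 0], "twist": 5},
    {"offset": [0, 0, 0], "twist": 4}
  ]
}}

```text
time: 20.85
tool_pos: [504.4, -69.9, 348.4]
tcp_rot: [3.141, 0.001, -1.034]
contact_force: [0.5, -0.3, -3.0]
grip_width: 13.6
```

Emit:
{"api": "play_rows", "payload": {
  "commands": [
    {"offset": [0, 0, 0], "twist": 3},
    {"offset": [0, 0, 0], "twist": 2},
    {"offset": [0, 0, 0], "twist": 0}
  ]
}}

```text
time: 21.15
tool_pos: [504.4, -70.0, 348.4]
tcp_rot: [3.141, 0.001, -1.118]
contact_force: [0.0, 0.0, -3.1]
grip_width: 13.6
```

```bash
python3 d.py 505.1 -72 349 -67.4; python3 - <<'E'
from h import *
s=viewer.capture('scene')[:,:,::-1].copy()
crop(s,60,90,200,180,4,'pics/c27.png')
s=viewer.capture('top')[:,:,::-1].copy()
crop(s,270,140,150,120,5,'pics/c28.png')
E
```

```text
t 21.15 pos [504.4 -70.  348.4] rpy [179.98   0.04 -64.05] F [ 0.   0.  -3.1] M [0.31 0.13 0.02] w 13.6 q [-0.289  0.368  1.653  0.     1.122  2.4  ]
tool delta mm [ 2.1  0.3 -0.6]
twist 3.35
```

View pics/c27.png

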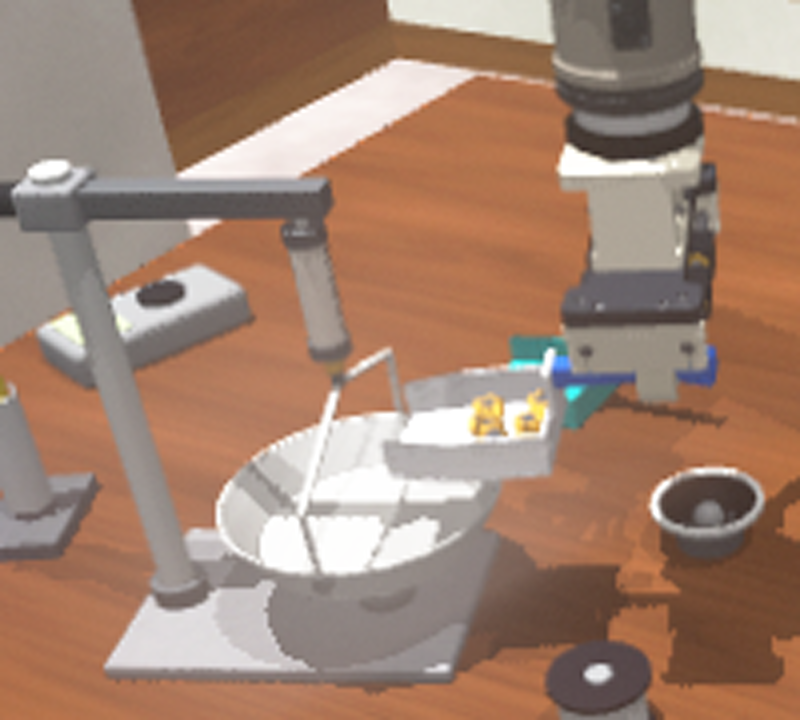

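View pics/c28.png

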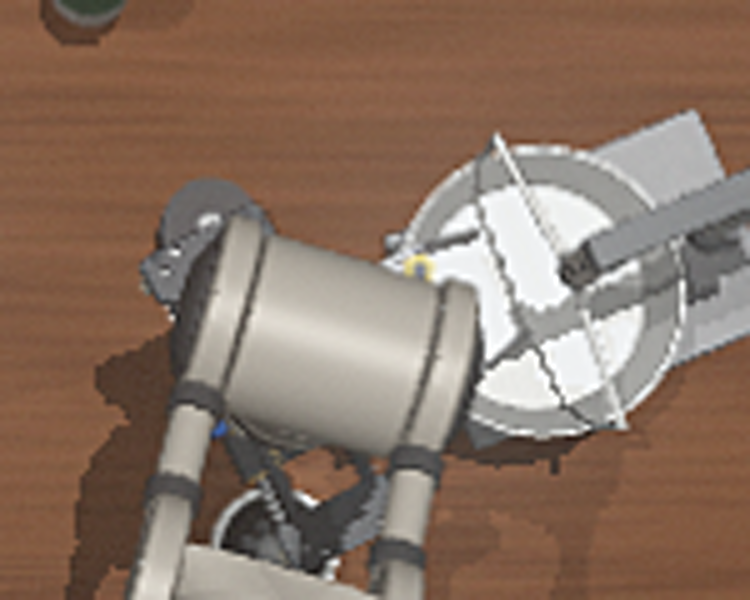

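c27: the scoop hangs level (floor edge (395,450) to (550,470)) with its mouth over the near part of the pan, clear of bail and tube. Next I'll use quick upward steps to make it pivot mouth-down in the grip.

Emit:
{"api": "play_rows", "payload": {
  "commands": [
    {"offset": [0, 0, -0.035], "twist": 0},
    {"offset": [0, 0, 0], "twist": 0}
  ]
}}

```text
time: 21.45
tool_pos: [505.5, -70.5, 387.2]
tcp_rot: [-3.136, -0.005, -1.116]
contact_force: [1.5, -0.5, -1.4]
grip_width: 13.8
```

```bash
python3 d.py 505.1 -72 349 -67.4; cat > snap.py <<'E'
from h import *
import sys
s=viewer.capture('scene')[:,:,::-1].copy()
crop(s,90,100,170,140,4,'pics/%s.png'%sys.argv[1])
E
python3 snap.py c29
```

```text
t 21.45 pos [505.5 -70.5 387.2] rpy [-179.7    -0.27  -63.95] F [ 1.5 -0.5 -1.4] M [0.27 0.01 0.01] w 13.8 q [-0.289  0.329  1.595  0.     1.211  2.398]
tool delta mm [ 1.   1.2 38.2]
twist 3.45
```

View pics/c29.png

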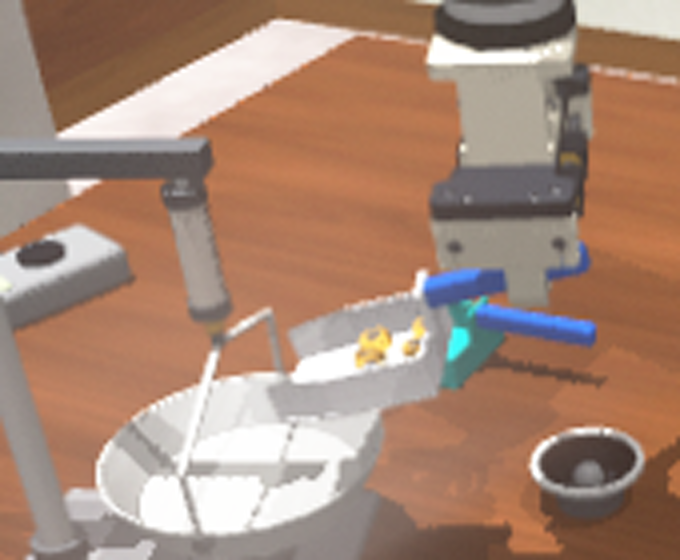

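One step up tilted it about 16° (c29: floor edge from (290,380) to (440,330)), and the nuts are still resting in it. I'll move forward a little and step again.

Emit:
{"api": "play_rows", "payload": {
  "commands": [
    {"offset": [0.006, 0, 0], "twist": 0},
    {"offset": [0.006, 0, 0], "twist": 0},
    {"offset": [0.006, 0, -0.035], "twist": 0},
    {"offset": [0, 0, 0], "twist": 0}
  ]
}}

```text
time: 21.9
tool_pos: [513.6, -87.9, 421.4]
tcp_rot: [-3.137, -0.005, -1.118]
contact_force: [0.6, 0.3, -3.5]
grip_width: 13.8
```

```bash
python3 d.py 505.1 -72 349 -67.4; python3 snap.py c30
```

```text
t 21.9 pos [513.6 -87.9 421.4] rpy [-179.76   -0.27  -64.03] F [ 0.6  0.3 -3.5] M [0.38 0.12 0.02] w 13.8 q [-0.316  0.32   1.508 -0.     1.306  2.372]
tool delta mm [-18.4   1.   72.3]
twist 3.37
```

View pics/c30.png

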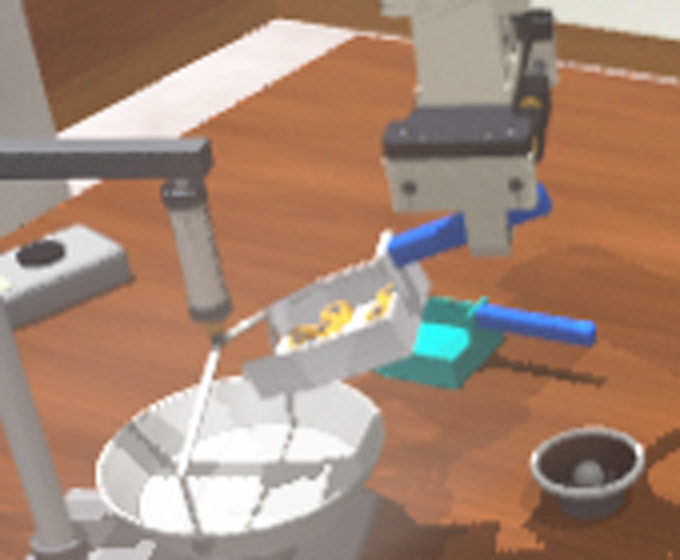

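Emit:
{"api": "play_rows", "payload": {
  "commands": [
    {"offset": [0, 0, 0.008], "twist": 0},
    {"offset": [0, 0, 0.012], "twist": 0},
    {"offset": [0, 0, 0], "twist": 0}
  ]
}}

```text
time: 22.25
tool_pos: [511.8, -86.4, 395.3]
tcp_rot: [3.137, 0.004, -1.117]
contact_force: [-1.2, -0.2, -3.0]
grip_width: 13.6
```

```bash
python3 d.py 505.1 -72 349 -67.4; python3 snap.py c31
```

```text
t 22.25 pos [511.8 -86.4 395.3] rpy [179.73   0.26 -63.98] F [-1.2 -0.2 -3. ] M [ 0.33  0.13 -0.05] w 13.6 q [-0.315  0.341  1.553 -0.     1.254  2.373]
tool delta mm [-15.7  -0.5  46.4]
twist 3.42
```

View pics/c31.png

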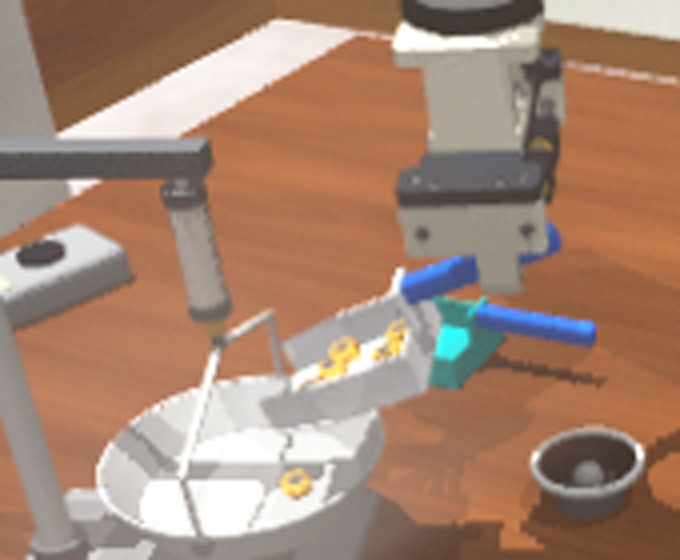

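One nut is already in the pan (295,483). Stepping again.

Emit:
{"api": "play_rows", "payload": {
  "commands": [
    {"offset": [0.008, 0, 0], "twist": 0},
    {"offset": [0.005, 0, -0.035], "twist": 0},
    {"offset": [0, 0, 0], "twist": 0}
  ]
}}

```text
time: 22.6
tool_pos: [519.4, -99.4, 437.8]
tcp_rot: [-3.136, -0.007, -1.117]
contact_force: [0.6, 0.1, -2.3]
grip_width: 13.9
```

```bash
python3 d.py; python3 snap.py c32
```

```text
t 22.6 pos [519.4 -99.4 437.8] rpy [-179.66   -0.38  -64.01] F [ 0.6  0.1 -2.3] M [0.45 0.12 0.04] w 13.9 q [-0.334  0.323  1.459 -0.     1.351  2.354]
```

View pics/c32.png

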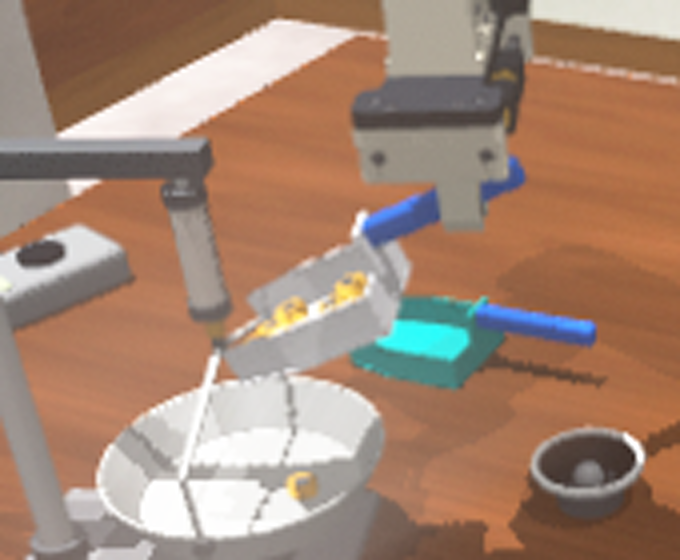

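Emit:
{"api": "play_rows", "payload": {
  "commands": [
    {"offset": [-0.004, 0, 0.008], "twist": 0},
    {"offset": [-0.004, 0, 0.012], "twist": 0},
    {"offset": [0, 0, 0.008], "twist": 0},
    {"offset": [0, 0, 0], "twist": 0}
  ]
}}

```text
time: 23.05
tool_pos: [514.3, -90.9, 403.5]
tcp_rot: [3.138, 0.003, -1.116]
contact_force: [-0.5, 0.3, -2.8]
grip_width: 13.6
```

```bash
python3 d.py; python3 snap.py c33
```

```text
t 23.05 pos [514.3 -90.9 403.5] rpy [179.82   0.17 -63.97] F [-0.5  0.3 -2.8] M [0.35 0.13 0.  ] w 13.6 q [-0.322  0.339  1.532 -0.     1.275  2.366]
```

View pics/c33.png

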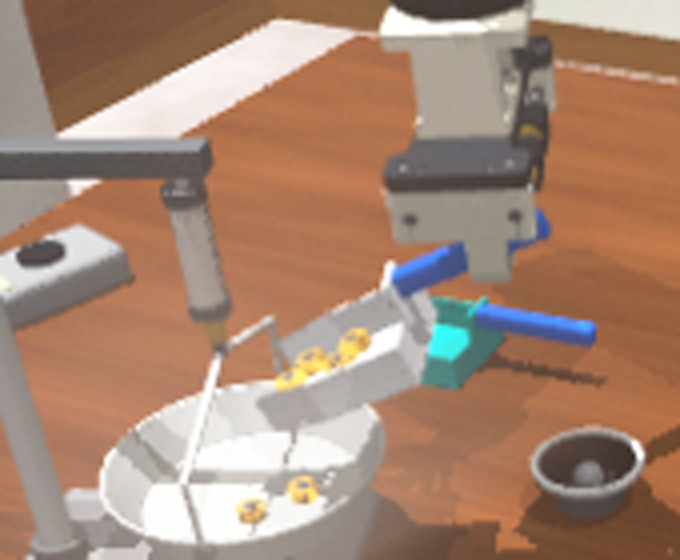

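Two nuts are in the pan ((252,510), (303,488)) and five are still in the scoop. Stepping again, a bit harder.

Emit:
{"api": "play_rows", "payload": {
  "commands": [
    {"offset": [0, 0, -0.045], "twist": 0},
    {"offset": [0, 0, 0], "twist": 0},
    {"offset": [0, 0, 0.01], "twist": 0},
    {"offset": [0, 0, 0.01], "twist": 0},
    {"offset": [0, 0, 0.01], "twist": 0}
  ]
}}

```text
time: 23.6
tool_pos: [514.4, -91.1, 418.5]
tcp_rot: [3.14, 0.002, -1.117]
contact_force: [-0.1, 0.4, -2.0]
grip_width: 14.0
```

```bash
python3 d.py; python3 snap.py c34
```

```text
t 23.6 pos [514.4 -91.1 418.5] rpy [179.88   0.11 -63.99] F [-0.1  0.4 -2. ] M [0.24 0.04 0.07] w 14.0 q [-0.322  0.327  1.507 -0.     1.31   2.366]
```

View pics/c34.png

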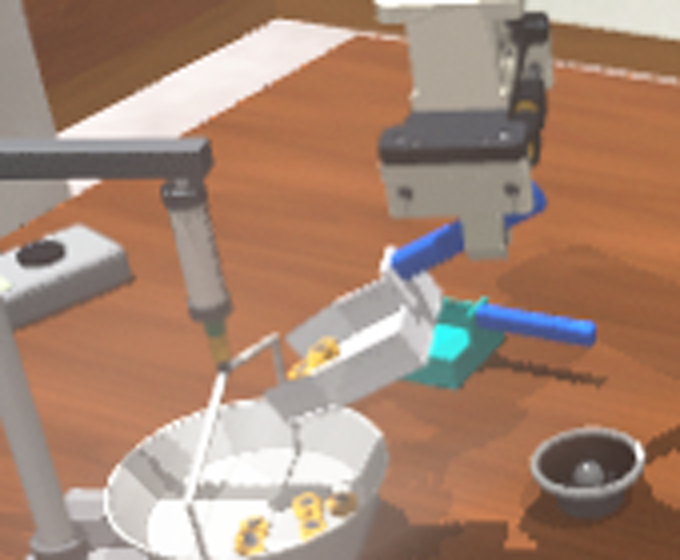

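Emit:
{"api": "play_rows", "payload": {
  "commands": [
    {"offset": [0.008, 0, 0], "twist": 0},
    {"offset": [0.004, 0, 0], "twist": 0},
    {"offset": [0, 0, 0], "twist": 0},
    {"offset": [0, 0, 0], "twist": 0}
  ]
}}

```text
time: 24.05
tool_pos: [520.1, -102.3, 420.9]
tcp_rot: [-3.141, -0.0, -1.117]
contact_force: [-0.2, 0.3, -1.4]
grip_width: 13.8
```

```bash
python3 d.py; python3 snap.py c35
```

```text
t 24.05 pos [ 520.1 -102.3  420.9] rpy [-179.98   -0.02  -64.01] F [-0.2  0.3 -1.4] M [ 0.26  0.07 -0.01] w 13.8 q [-0.339  0.339  1.483 -0.     1.319  2.349]
```

View pics/c35.png

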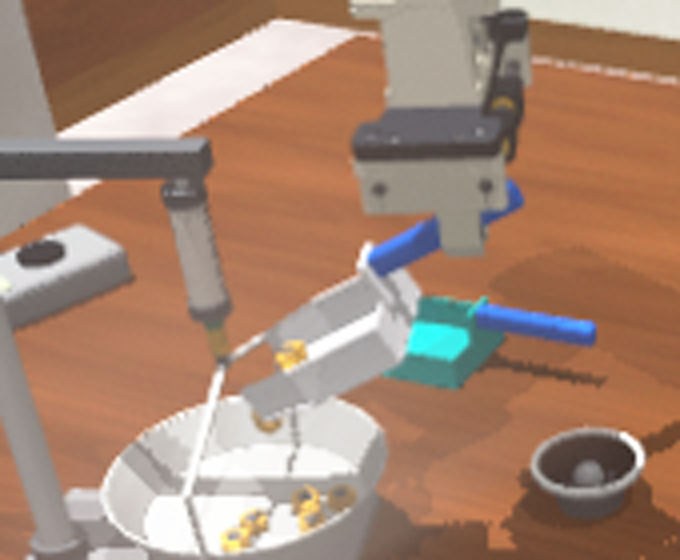

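Emit:
{"api": "play_rows", "payload": {
  "commands": [
    {"offset": [0, 0, 0], "twist": 0},
    {"offset": [0, 0, 0], "twist": 0},
    {"offset": [0, 0, 0], "twist": 0}
  ]
}}

```text
time: 24.4
tool_pos: [519.9, -101.9, 420.8]
tcp_rot: [-3.141, -0.0, -1.117]
contact_force: [0.0, 0.3, -1.7]
grip_width: 13.4
```

```bash
python3 d.py; python3 snap.py c36
```

```text
t 24.4 pos [ 519.9 -101.9  420.8] rpy [-179.99   -0.01  -63.98] F [ 0.   0.3 -1.7] M [ 0.19  0.09 -0.01] w 13.4 q [-0.338  0.339  1.484 -0.     1.319  2.349]
```

View pics/c36.png

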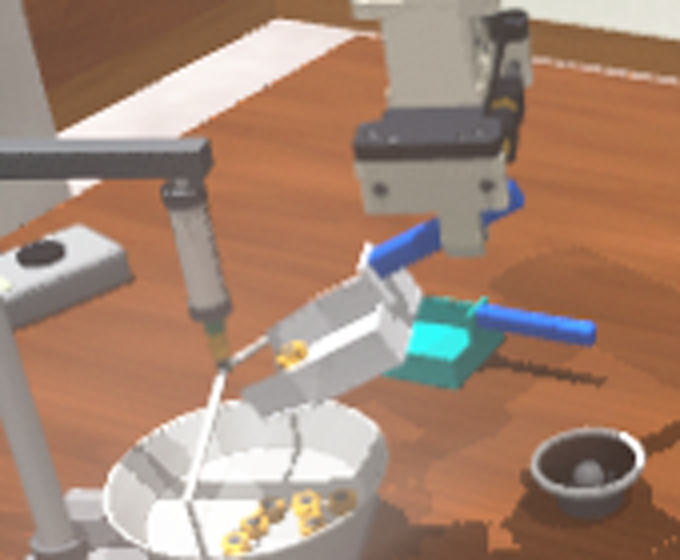

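Six nuts in the pan, the last at (292,353) in the scoop. One more step.

Emit:
{"api": "play_rows", "payload": {
  "commands": [
    {"offset": [-0.004, 0, 0.008], "twist": 0},
    {"offset": [-0.004, 0, 0.008], "twist": 0},
    {"offset": [0, 0, -0.045], "twist": 0},
    {"offset": [0, 0, 0], "twist": 0},
    {"offset": [0, 0, 0.01], "twist": 0}
  ]
}}

```text
time: 24.95
tool_pos: [516.6, -94.6, 440.8]
tcp_rot: [-3.138, -0.003, -1.116]
contact_force: [-0.2, 0.2, -1.8]
grip_width: 14.0
```

Emit:
{"api": "play_rows", "payload": {
  "commands": [
    {"offset": [0.004, 0, 0.01], "twist": 0},
    {"offset": [0, 0, 0], "twist": 0}
  ]
}}

```text
time: 25.15
tool_pos: [517.9, -98.6, 426.3]
tcp_rot: [3.137, 0.004, -1.117]
contact_force: [-0.3, -0.1, -0.8]
grip_width: 13.2
```

```bash
python3 d.py; python3 snap.py c37
```

```text
t 25.15 pos [517.9 -98.6 426.3] rpy [179.75   0.23 -64.  ] F [-0.3 -0.1 -0.8] M [ 0.23  0.03 -0.02] w 13.2 q [-0.333  0.331  1.479 -0.     1.337  2.354]
```

View pics/c37.png

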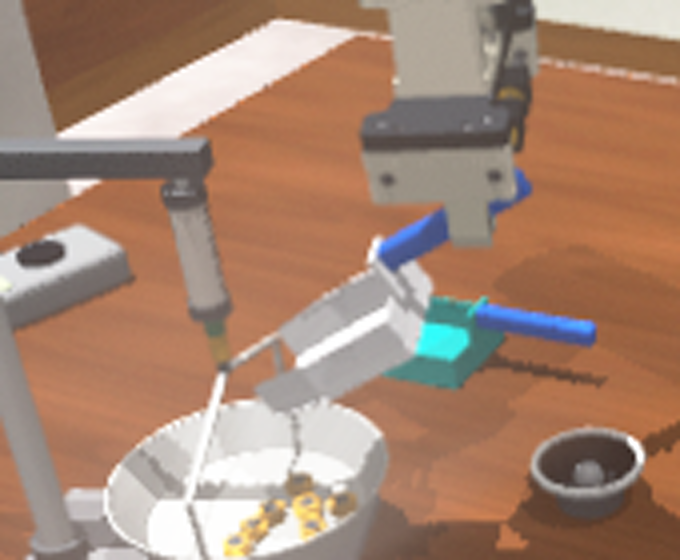

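All seven nuts are in the pan and the scoop is empty. Backing straight out, then returning to the free spot on the bench.

Emit:
{"api": "play_rows", "payload": {
  "commands": [
    {"offset": [-0.015, 0, 0], "twist": 0},
    {"offset": [-0.03, 0, 0], "twist": 0},
    {"offset": [-0.035, 0, 0], "twist": 0},
    {"offset": [-0.035, 0, 0], "twist": 0},
    {"offset": [-0.03, 0, 0], "twist": 0}
  ]
}}

```text
time: 25.7
tool_pos: [453.1, 33.9, 429.8]
tcp_rot: [-3.141, 0.0, -1.116]
contact_force: [0.7, 0.8, -1.6]
grip_width: 13.5
```

```bash
python3 d.py 455 105 340 -10; python3 - <<'E'
from h import *
s=viewer.capture('scene')[:,:,::-1].copy();cv2.imwrite('pics/s38.png',s)
crop(s,60,100,200,140,4,'pics/c38.png')
t=viewer.capture('top')[:,:,::-1].copy();cv2.imwrite('pics/t38.png',t)
crop(t,340,155,90,80,8,'pics/c39.png')
E
```

```text
t 25.7 pos [453.1  33.9 429.8] rpy [-179.98    0.02  -63.97] F [ 0.7  0.8 -1.6] M [ 0.24  0.04 -0.03] w 13.5 q [-0.094  0.191  1.661  0.001  1.29   2.593]
tool delta mm [-63.  -32.9  89.9]
twist -53.97
```

View pics/c38.png

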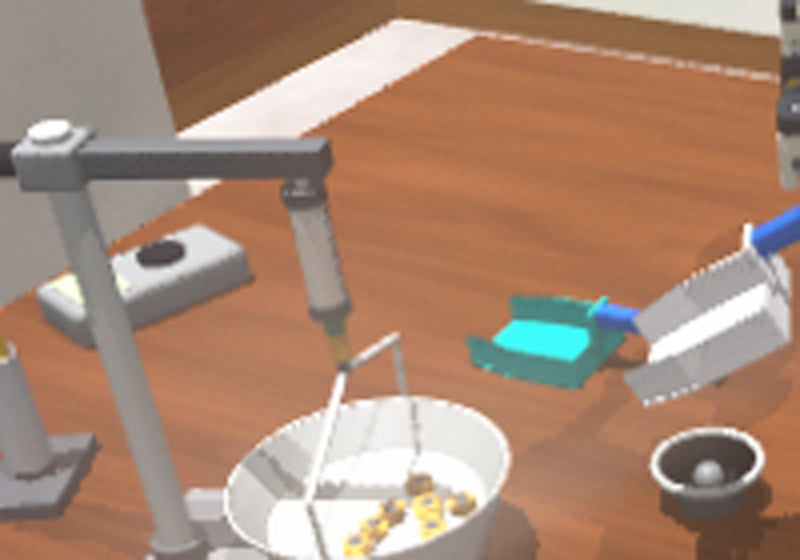

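View pics/c39.png

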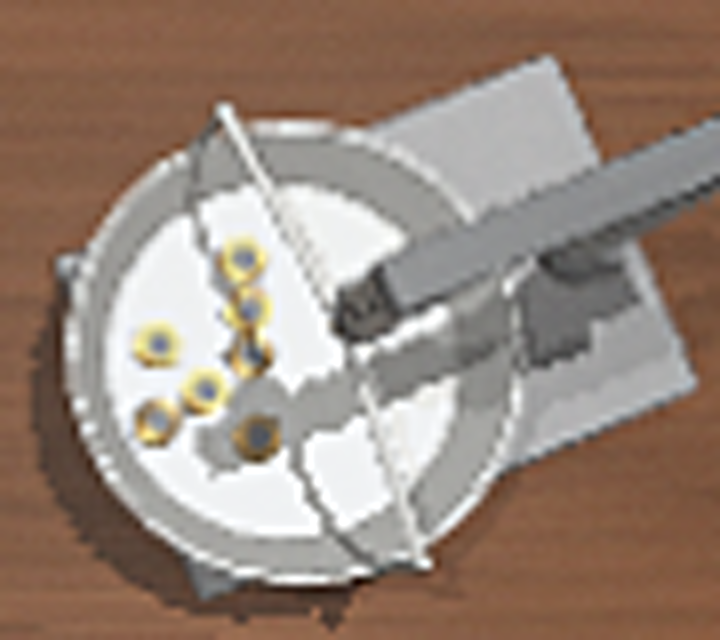

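All seven nuts in the pan (c39). Now setting the scoop down.

Emit:
{"api": "play_rows", "payload": {
  "commands": [
    {"offset": [-0.02, -0.011, 0], "twist": 0},
    {"offset": [-0.025, -0.013, 0], "twist": 0},
    {"offset": [-0.018, -0.009, 0], "twist": 0},
    {"offset": [0, 0, 0], "twist": -5},
    {"offset": [0, 0, 0], "twist": -8}
  ]
}}

```text
time: 26.3
tool_pos: [456.5, 103.6, 429.7]
tcp_rot: [-3.141, -0.0, -0.884]
contact_force: [-0.1, -0.0, -1.5]
grip_width: 13.8
```

Emit:
{"api": "play_rows", "payload": {
  "commands": [
    {"offset": [0, 0, 0], "twist": -8},
    {"offset": [0, 0, 0], "twist": -8},
    {"offset": [0, 0, 0], "twist": -8},
    {"offset": [0, 0, 0], "twist": -8},
    {"offset": [0, 0, 0.01], "twist": -7}
  ]
}}

```text
time: 26.8
tool_pos: [456.9, 102.9, 420.7]
tcp_rot: [-3.141, -0.003, -0.204]
contact_force: [-0.1, 0.7, -0.5]
grip_width: 13.8
```

Emit:
{"api": "play_rows", "payload": {
  "commands": [
    {"offset": [0, 0, 0.02], "twist": 0},
    {"offset": [0, 0, 0.025], "twist": 0},
    {"offset": [0, 0, 0.025], "twist": 0},
    {"offset": [0, 0, 0.015], "twist": 0},
    {"offset": [0, 0, 0], "twist": 0}
  ]
}}

```text
time: 27.3
tool_pos: [456.0, 102.9, 332.9]
tcp_rot: [3.14, 0.004, -0.209]
contact_force: [0.4, 0.6, -0.8]
grip_width: 13.7
```

```bash
python3 d.py 455 105 204 -10; python3 - <<'E'
from h import *
s=viewer.capture('scene')[:,:,::-1].copy()
crop(s,230,130,130,150,4,'pics/c40.png')
E
```

```text
t 27.3 pos [456.  102.9 332.9] rpy [179.92   0.23 -12.  ] F [ 0.4  0.6 -0.8] M [ 0.1   0.08 -0.02] w 13.7 q [ 0.058  0.316  1.782 -0.     1.048  1.838]
tool delta mm [ -0.9  -2.1 128.9]
twist -2.0
```

View pics/c40.png

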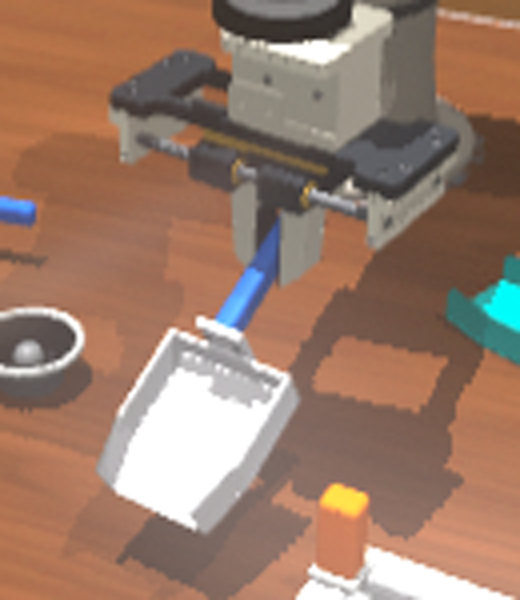

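Emit:
{"api": "play_rows", "payload": {
  "commands": [
    {"offset": [0, 0, 0.015], "twist": 0},
    {"offset": [0, 0, 0.015], "twist": 0},
    {"offset": [0, 0, 0.012], "twist": 0},
    {"offset": [0, 0, 0.01], "twist": 0},
    {"offset": [0, 0, 0.01], "twist": 0}
  ]
}}

```text
time: 27.85
tool_pos: [457.1, 103.0, 273.1]
tcp_rot: [-3.141, -0.002, -0.209]
contact_force: [-4.1, 0.8, 5.0]
grip_width: 13.8
```

Emit:
{"api": "play_rows", "payload": {
  "commands": [
    {"offset": [0, 0, 0.01], "twist": 0},
    {"offset": [0, 0, 0.01], "twist": 0},
    {"offset": [0, 0, 0.01], "twist": 0},
    {"offset": [0, 0, 0.01], "twist": 0},
    {"offset": [0, 0, 0.01], "twist": 0}
  ]
}}

```text
time: 28.35
tool_pos: [456.7, 103.0, 221.9]
tcp_rot: [3.141, -0.0, -0.209]
contact_force: [-1.9, 0.4, 2.1]
grip_width: 13.8
```

```bash
python3 d.py 455 105 204 -10; python3 - <<'E'
from h import *
s=viewer.capture('scene')[:,:,::-1].copy()
crop(s,230,150,130,150,4,'pics/c41.png')
E
```

```text
t 28.35 pos [456.7 103.  221.9] rpy [179.99  -0.   -11.99] F [-1.9  0.4  2.1] M [ 0.07  0.03 -0.01] w 13.8 q [ 0.058  0.485  1.903 -0.     0.753  1.838]
tool delta mm [-2.1 -1.6 17.9]
twist -1.99
```

View pics/c41.png

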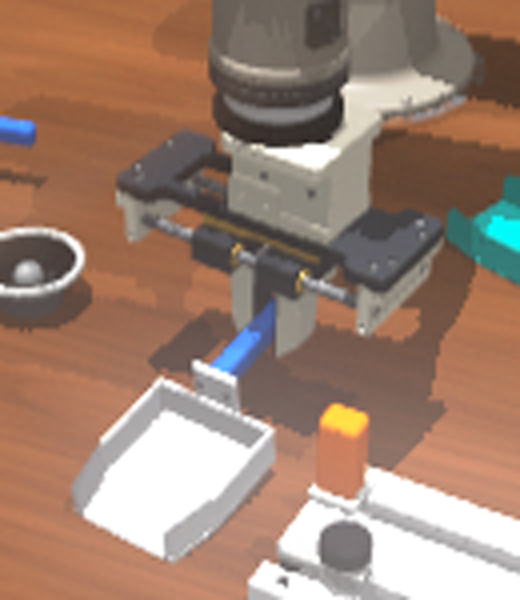

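Levelling works. I'll lower the rest until it's flat, then release and rise.

Emit:
{"api": "play_rows", "payload": {
  "commands": [
    {"offset": [0, 0, 0.006], "twist": 0},
    {"offset": [0, 0, 0.006], "twist": 0},
    {"offset": [0, 0, 0.004], "twist": 0},
    {"offset": [0, 0, 0], "twist": 0}
  ]
}}

```text
time: 28.8
tool_pos: [456.6, 103.0, 206.3]
tcp_rot: [3.141, 0.0, -0.209]
contact_force: [-1.4, -0.6, 1.9]
grip_width: 13.5
```

Emit:
{"api": "play_rows", "payload": {
  "commands": [
    {"offset": [0, 0, 0], "twist": 0},
    {"offset": [0, 0, 0], "twist": 0},
    {"offset": [0, 0, 0], "twist": 0},
    {"offset": [0, 0, 0], "twist": 0},
    {"offset": [0, 0, 0], "twist": 0}
  ],
  "jaw": 120
}}

```text
time: 29.3
tool_pos: [456.7, 103.0, 206.8]
tcp_rot: [3.142, -0.0, -0.209]
contact_force: [-0.3, -1.1, 0.0]
grip_width: 46.8
```

Emit:
{"api": "play_rows", "payload": {
  "commands": [
    {"offset": [0, 0, -0.02], "twist": 0},
    {"offset": [0, 0, -0.04], "twist": 0},
    {"offset": [0, 0, -0.04], "twist": 0},
    {"offset": [-0.01, 0, -0.04], "twist": 0},
    {"offset": [0, 0, -0.01], "twist": 0}
  ]
}}

```text
time: 29.8
tool_pos: [446.8, 105.3, 360.7]
tcp_rot: [-3.14, -0.007, -0.209]
contact_force: [1.4, 0.5, -1.3]
grip_width: 48.7
```

Emit:
{"api": "play_rows", "payload": {
  "commands": [
    {"offset": [-0.02, 0, -0.03], "twist": 0},
    {"offset": [-0.02, 0, -0.03], "twist": 0},
    {"offset": [-0.01, 0, -0.01], "twist": 0},
    {"offset": [0, 0, 0], "twist": 0},
    {"offset": [0, 0, 0], "twist": 0}
  ]
}}

```text
time: 30.3
tool_pos: [398.2, 115.4, 425.6]
tcp_rot: [3.141, 0.001, -0.209]
contact_force: [0.8, 0.7, -0.2]
grip_width: 48.5
```

```bash
python3 d.py; python3 - <<'E'
from h import *
s=viewer.capture('scene')[:,:,::-1].copy();cv2.imwrite('pics/s42.png',s)
t=viewer.capture('top')[:,:,::-1].copy();cv2.imwrite('pics/t42.png',t)
crop(s,40,100,200,150,4,'pics/c42.png')
crop(s,230,180,170,150,4,'pics/c43.png')
c3=lambda *p:[(335+x/6-.42,145+y/6-.42) for x,y in p]
a=cv2.imread('pics/scene0.png')
A=np.hstack([cv2.resize(x[120:260,80:200],None,fx=3.2,fy=3.2,interpolation=cv2.INTER_CUBIC) for x in(a,s)]);cv2.imwrite('pics/c44.png',A)
E
```

```text
t 30.3 pos [398.2 115.4 425.6] rpy [179.97   0.05 -11.98] F [ 0.8  0.7 -0.2] M [ 0.01  0.04 -0.04] w 48.5 q [ 0.097  0.119  1.761 -0.     1.262  1.877]
```

View pics/c43.png

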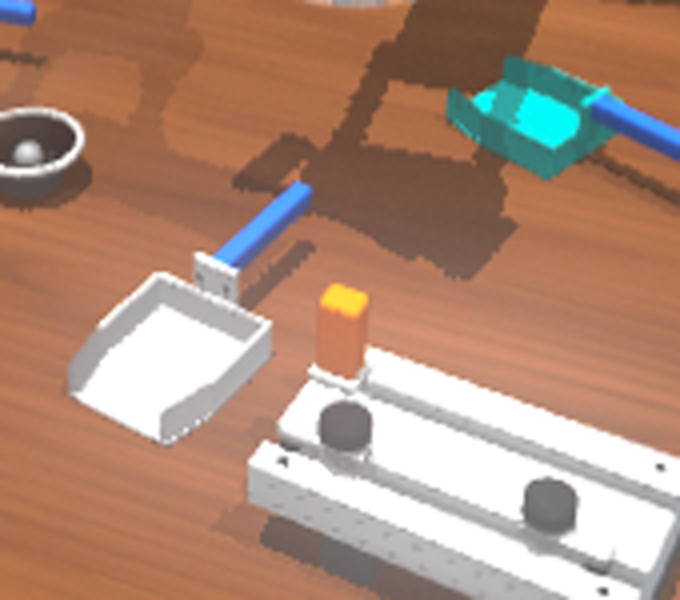

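View pics/c44.png

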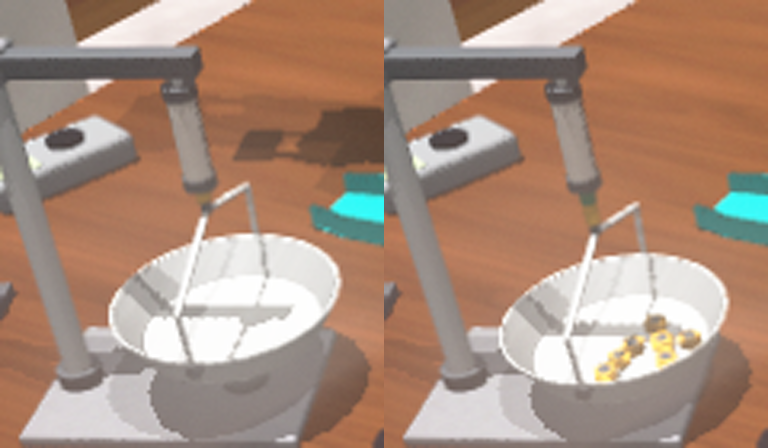

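View pics/t42.png

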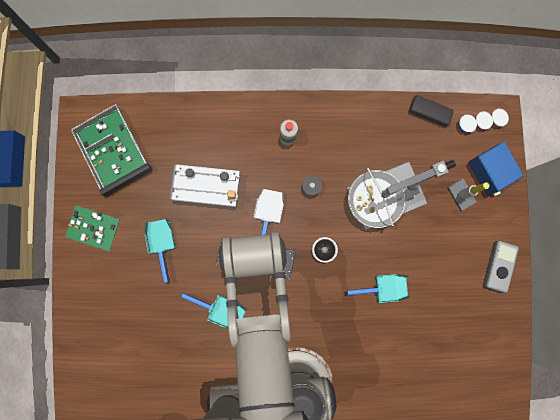

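```bash
python3 - <<'E'
from h import *
print('expected apex shift px for 20 mm',proj('scene',[[580,-252,157]])-proj('scene',[[580,-252,177]]))
a=cv2.imread('pics/scene0.png',0);b=cv2.imread('pics/s42.png',0)
# template shift: bail apex + rim
for nm,(x,y,w,h) in dict(apex=(138,176,24,14),rimL=(112,205,20,30),reel=(195,248,32,34),can=(177,278,38,70),speaker=(220,204,36,30)).items():
    T=a[y:y+h,x:x+w];S=b[y-12:y+h+14,x-12:x+w+12]
    r=cv2.matchTemplate(S,T,cv2.TM_CCOEFF_NORMED);_,v,_,l=cv2.minMaxLoc(r);print(nm,l[0]-12,l[1]-12,round(v,2))
E
```

```text
expected apex shift px for 20 mm [[1.60159328 6.97883015]]
apex 2 6 0.85
rimL 2 6 0.81
reel 0 0 1.0
can 0 0 1.0
speaker 0 0 0.99
```

```bash
python3 -c "
from plant import ticket
print(ticket.close_job())"
```

```text
the job is handed in; nothing more can be done
None
```

The job is done and handed in at about 30.4 s of the 59 s allowed.

- **Slot:** I pushed the scraper to the slot's end. It drove all three nuts into the scoop, and I counted seven there. The scraper stayed in the slot.
- **Tipping:** The arm interface can't tilt the tool. Over the pan I used short, quick upward steps so the scoop pivoted mouth-down in the grip. All seven nuts came out into the pan.
- **Scoop:** I pressed the tilted scoop level against the bench where it had stood before and let go. It is empty, upright and clear of the scale.

**A slip along the way:** while testing lighter grips just above the bench, the loaded scoop slid out of the fingers once and dropped about 15–20 mm onto the bench. It landed flat and lost no nuts. A second grip near the handle's end sagged a few degrees, so I set it down and gripped again.

**Last checks:**
- The top view shows seven nuts in the pan.
- Matching the pictures from before and after, the pan moved down by 2 px across and 6 px down (whole pixels). A full 20 mm drop should give 1.6 and 7.0. At that resolution it can't tell six nuts' weight from seven, so I relied on the nut count for that the pan is on its stop.
- The spray can, reel and loudspeaker show no shift in the pictures.
- The gripper was open and clear of everything, reading about zero force.

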